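Clear the catch tray and chuck the countersink

ROBOT

A 6-joint arm with a two-finger parallel gripper is mounted at the origin on the work surface. World frame = base frame: x ahead of the robot, y to its left, z up, the work surface at z = 0. Lengths are in m, angles in rad, forces in N, time in s.
With the tool pointing down it reaches from about 0.35 to 0.875 m from the base axis. Payload 15.5 kg.
Tool frame: the origin (TCP) lies at the very end of the fingers, on their centre line; the grasp point (between the pads) lies 19 mm behind it (manip.grip_point_offset is the distance from the TCP to the grasp point, in m); z points along the fingers, y is the line along which they close (so a half turn about z gives the same grasp; the last joint's range is limited). The gripper opens to 85 mm and grips with 20 to 120 N. Pads are 22 mm wide; open, the fingers measure 114 mm over their backs; the gripper's body (76 mm by 85 mm) begins 54 mm behind the grasp point. The pads swing forward as they close: fully open they stand 13 mm farther back than shut.
Start: joints at [1.192, 0.494, 1.345, -0, 1.302, -0.096], TCP at [0.175, 0.6, 0.231] pointing down, gripper open.
Joint ranges: [-2.91, 2.91], [-0.82, 2.16], [0.22, 2.67], [-1.22, 4.37], [0.12, 2.79], [-3.08, 3.08]. Speed limits (rad/s): [1.89, 1.89, 2.57, 3.01, 3.01, 3.01].

INTERFACE

Orientations are given as a unit quaternion [w, x, y, z].
In Python, from plant import manip, capture gives the robot as it stands. The module is installed in compiled form; this text tells all that it offers.
- The arm moves only by the tool apply_moves, never from a script. Its arguments are lists of equal length, an entry for each row: "xyz": the shift along the tool's x, y, z in mm, a list of three; "turn": the turn about the tool's z in rad; "fingers": the closure, from 0 (fully open) to 1 (shut). In form: {"xyz": [[dx, dy, dz], ...], "turn": [turn, ...], "fingers": [fingers, ...]}. A call has 1 to 10 rows; each row shifts and turns the commanded pose from where the row before left it, along the tool's axes as they then stand; what a row does not reach is not made up. A row lasts 1/8 s, in which the tool goes at most 62.5 mm and 10.7 degrees, less where a joint would pass 70% of its speed; a pose out of reach is approached as far as the arm can. A call with a gripper value outside its range is refused whole. The fingers move at their own pace and stop on an object; "grip_force" is the grip in N (left out, the last holds). Time passes only in rows, so rows that do not move let the fingers close. It gives the time, the measured TCP pose, the force, the opening and the grip force at its end, in the units of the state.
- manip.get_obs(): the state, without advancing time (a new reading comes with each control period).
- capture(name): name is "scene" or "top" or "wrist"; returns a dict with "frame" (400x640x3 uint8, red, green, blue), "fx", "fy", "cx", "cy" (pixels), "dist_coeffs" ([k1, k2, p1, p2, k3] as OpenCV has them; the pictures are not rectified), "R" (3x3) and "t" (3): a world point X has camera coordinates R X + t. Camera axes: x right, y down, z forward; pixel columns grow to the right and rows downward; lengths in m; the calibration is good to about 2 mm. A picture is of the moment at which its call begins. There is no depth.
- manip.job_done(): hands the job in; it is judged then, once.
The state is a dict: "time_s": time; "joint_positions": joint angles; "joint_vel": joint speeds; "tau": joint torques, N m; "eef_pos": TCP position; "ee_rot": TCP orientation; "contact_force": force on the tool from outside, world axes, zero at the start; "wrist_torque": the same for the moment, N m; "width": finger opening in m; "finger_force": force on a finger pad.
Only numpy, scipy, OpenCV 4.12 (cv2) and the standard library are available. Lean on these libraries where they do the work, as an engineer would, in place of code of your own. Each camera call takes 0.05 s, during which the arm holds its last target. There are 200 camera calls.

TASK

Change the bench deburring head over for the next batch: take all the finished lathe jaws out of the steel catch tray and lay them side by side on the floor of the plastic tote, holes up and none stacked. Turn the chuck sleeve back until the chuck is fully open, stand the countersink (the short bit with the widest head) from the bit block in the chuck with its shank on the bottom of the bore and let go, then turn the sleeve clockwise until its three jaws hold the bit tight and it will go no further. Leave the stray bolt in the tray and everything else where it is.

Things in the scene. Friction and masses are not known exactly. Their poses are not given: they have to be found in the camera images.
- machine: bench deburring head, green housing 150 x 150 x 55 mm fixed to the table, with an 80 mm high motor box behind it (local +x, reaching 155 mm from the axis). A chuck opening upward stands on it. Origin on the table on the chuck's vertical axis.
- seat (a point): centre of the bottom of the chuck's pilot bore, 74 mm above the table, on the chuck axis. The bore is 16 mm wide and 18 mm deep (mouth at 92 mm, chamfered); a bit's shank stands on its bottom. Above the bore are the three gripping jaws, from 95 to 113 mm above the table.
- sleeve_top (a point): centre of the chuck sleeve's top rim, 115 mm above the table, on the chuck axis. The sleeve is a knurled steel tube, 56 mm outside diameter, 48 mm inside, from 72 to 115 mm above the table; grip it across its diameter near the top.
- sleeve (a joint): turn of the chuck sleeve in rad: 0 = stop, jaws fully open (each face 14 mm from the axis); grows clockwise seen from above, which closes the three jaws together by 4 mm each per rad. At about 2.0 they touch a 12 mm shank; 2.25 is the far stop; on the shank, let go, it springs back to about 2.16, which is tight. The sleeve stays where it is left.
- grip0: one of the three steel gripping jaws inside the chuck, 11 x 9 x 18 mm, driven by the sleeve. Origin on the chuck axis 104 mm above the table.
- grip1: second gripping jaw of the chuck, as grip0, 120 degrees round.
- grip2: third gripping jaw of the chuck, as grip0, 240 degrees round.
- rack: wooden bit block 50 x 165 x 40 mm fixed to the table, three holes 55 mm apart along its y, 14 mm wide and 30 mm deep; a bit stands upright in each, its foot 10 mm above the table. Origin under its centre.
- csk: countersink bit, steel: shank 12 mm diameter and 45 mm long, then a head 25 mm in diameter and 18 mm long, then a blunt cone 8 mm long, 71 mm overall. It is the widest and shortest of the three bits. Origin at the foot of the shank, z along the bit towards the cone.
- csk_head (a point): middle of the countersink's 25 mm cylindrical head, 54 mm above its foot.
- counterbore: counterbore bit, same 12 mm shank 45 mm long, head 18 mm diameter with a thin pilot, 87 mm overall. Not wanted. Origin at its foot.
- spotdrill: spotting drill, 12 mm thick all along, pointed, 81 mm overall. Not wanted. Origin at its foot.
- tray: catch tray of sheet steel, 240 x 290 mm (x, y), floor 3 mm thick, rim 12 mm above the table. Fixed. Origin under its centre.
- tote: open blue plastic tote, 240 x 290 mm (x, y), 60 mm high, walls 4 mm, floor 5 mm or less. Fixed. Origin under its centre.
- bolt: stray hex bolt lying in the catch tray, 42 mm long, 17 mm head. Origin under its underside at the head.
- blank0: long jaw blank, 95 x 28 x 34 mm, on the table beyond the machine; not finished. Origin under its centre.
- blank1: second long jaw blank, as blank0.
- oiler: oil bottle, 56 mm diameter, 130 mm high. Origin under its centre.
- jaw0: finished lathe jaw, a stepped dark steel block 60 x 28 mm (x, y): 22 mm high, and 34 mm high over the local -x 41 mm, with two screw holes in the top of the step; 0.33 kg. Origin under its centre, z up when the holes face up. Starts in the catch tray; may be absent.
- jaw1: finished lathe jaw, a stepped dark steel block 60 x 28 mm (x, y): 22 mm high, and 34 mm high over the local -x 41 mm, with two screw holes in the top of the step; 0.33 kg. Origin under its centre, z up when the holes face up. Starts in the catch tray; may be absent.
- jaw2: finished lathe jaw, a stepped dark steel block 60 x 28 mm (x, y): 22 mm high, and 34 mm high over the local -x 41 mm, with two screw holes in the top of the step; 0.33 kg. Origin under its centre, z up when the holes face up. Starts in the catch tray; may be absent.
- jaw3: finished lathe jaw, a stepped dark steel block 60 x 28 mm (x, y): 22 mm high, and 34 mm high over the local -x 41 mm, with two screw holes in the top of the step; 0.33 kg. Origin under its centre, z up when the holes face up. Starts in the catch tray; may be absent.
- jaw4: finished lathe jaw, a stepped dark steel block 60 x 28 mm (x, y): 22 mm high, and 34 mm high over the local -x 41 mm, with two screw holes in the top of the step; 0.33 kg. Origin under its centre, z up when the holes face up. Starts in the catch tray; may be absent.
Things that resemble listed ones, but are neither listed nor needed, are in the scene too. What is shaped like the jaw3 but purple is not meant. Leave any turquoise look-alike of the jaw4 alone.

How it is judged:
On the way, in this order (a step that is already met when the one before it is completed fails the run):
1. the chuck is fully open (sleeve below 0.3 rad) (value of joint sleeve below 0.3 rad), for 0.2 s.
2. the countersink stands on the bottom of the bore of the open chuck and is let go (horizontal distance between csk and seat below 0.006 m and z of csk in the frame of seat below 0.006 m and angle between csk's own z axis and vertical below 0.25 rad and value of joint sleeve below 1.5 rad and contact force between the fingers and csk below 0.1 N), for 0.2 s.
3. the sleeve is turned tight: all three jaws press on the countersink (horizontal distance between csk and seat below 0.006 m and z of csk in the frame of seat below 0.006 m and angle between csk's own z axis and vertical below 0.08 rad and value of joint sleeve above 2.05 rad and contact force between each of grip0, grip1, grip2 and csk above 1.5 N), for 0.2 s.
At the end, for the whole second after the job is handed in: each jaw at rest on the tote floor (origin inside, under 12 mm up), holes up within 0.15 rad; countersink in the chuck, foot within 6 mm of bottom and axis, upright within 0.08 rad, each chuck jaw pressing over 1.5 N, sleeve beyond 2.05 rad; bolt still in the tray (all of step 3 and x of jaw0 in the frame of tote between -0.116 and 0.116 m and y of jaw0 in the frame of tote between -0.141 and 0.141 m and z of jaw0 in the frame of tote between -0.005 and 0.012 m and angle between each of jaw0, jaw1, jaw2, jaw3, jaw4's own z axis and vertical below 0.15 rad and linear speed of each of jaw0, jaw1, jaw2, jaw3, jaw4 below 0.02 m/s and x of jaw1 in the frame of tote between -0.116 and 0.116 m and y of jaw1 in the frame of tote between -0.141 and 0.141 m and z of jaw1 in the frame of tote between -0.005 and 0.012 m and x of jaw2 in the frame of tote between -0.116 and 0.116 m and y of jaw2 in the frame of tote between -0.141 and 0.141 m and z of jaw2 in the frame of tote between -0.005 and 0.012 m and x of jaw3 in the frame of tote between -0.116 and 0.116 m and y of jaw3 in the frame of tote between -0.141 and 0.141 m and z of jaw3 in the frame of tote between -0.005 and 0.012 m and x of jaw4 in the frame of tote between -0.116 and 0.116 m and y of jaw4 in the frame of tote between -0.141 and 0.141 m and z of jaw4 in the frame of tote between -0.005 and 0.012 m and x of bolt in the frame of tray between -0.117 and 0.117 m and y of bolt in the frame of tray between -0.142 and 0.142 m and z of bolt in the frame of tray between -0.005 and 0.03 m); the robot touches nothing.
It fails at once if another bit is pulled from the bit block (moved over 25 mm) (distance of any of counterbore, spotdrill from where it was at the start of the episode above 0.025 m).
It fails at once if a long jaw blank or the oil bottle is moved (over 40 to 50 mm) (distance of any of blank0, blank1 from where it was at the start of the episode above 0.04 m or distance of oiler from where it was at the start of the episode above 0.05 m).
Of jaw0, jaw1, jaw2, jaw3, jaw4 only 3 to 5 are there at a start; the rules pass over those that are not, and their reading is None.
At some moment in a run one of jaw0, jaw1, jaw2, jaw3, jaw4 may be knocked a few centimetres aside while the robot is not near it.
It also fails if it takes over 210 s, if anything falls off the work surface, if the arm or the gripper's body presses on something with over 40 N, if the wrist force passes 120 N, or if a joint passes its speed limit or range.

## Working session

There is one attempt and no reset: what is moved stays moved. The work goes in short steps, Python scripts to look and compute and a tool call to move; the robot and the scene stay as the last step left them, time stands still between calls to the robot, and variables do not carry over. Pictures are saved under pics/ and viewed, at most 14 in all, crops included, and the job is handed in when it is done.

Besides the shell and the picture viewer there is one more tool, called after ">>>" in YAML: its name, and indented under it one key for each argument. apply_moves: Moves the arm, as the interface text tells. Its arguments: {"type":"object","properties":{"xyz":{"type":"array"},"turn":{"type":"array"},"fingers":{"type":"array"},"grip_force":{"type":"number"}},"required":["xyz","turn","fingers"]}

```bash
mkdir -p pics; cat > h.py <<'E'
import numpy as np, cv2, pickle
from plant import manip, capture
def shot(cam,name):
    c=capture(cam); pickle.dump(c,open(f'pics/{name}.pkl','wb'))
    cv2.imwrite(f'pics/{name}.png',c['frame'][:,:,::-1]); return c
def load(n): return pickle.load(open(f'pics/{n}.pkl','rb'))
def K(c): return np.array([[c['fx'],0,c['cx']],[0,c['fy'],c['cy']],[0,0,1.]])
def ray(c,uv):
    p=cv2.undistortPoints(np.array([[uv]],float),K(c),np.array(c['dist_coeffs'],float))[0,0]
    R=np.array(c['R']);t=np.array(c['t']); return -R.T@t, R.T@np.array([p[0],p[1],1.])
def onz(c,uv,z):
    o,d=ray(c,uv); return o+d*(z-o[2])/d[2]
def tri(obs):
    A=np.zeros((3,3));b=np.zeros(3)
    for c,uv in obs:
        o,d=ray(c,uv); d=d/np.linalg.norm(d);P=np.eye(3)-np.outer(d,d);A+=P;b+=P@o
    X=np.linalg.solve(A,b); return X,[np.linalg.norm(proj(c,X)-uv) for c,uv in obs]
def proj(c,X):
    R=np.array(c['R']);t=np.array(c['t'])
    return cv2.projectPoints(np.array([X],float),cv2.Rodrigues(R)[0],t,K(c),np.array(c['dist_coeffs'],float))[0][0,0]
def crop(c,name,x0,y0,w,h,s):
    cv2.imwrite(f'pics/{name}.png',cv2.resize(c['frame'][y0:y0+h,x0:x0+w,::-1],None,fx=s,fy=s,interpolation=cv2.INTER_CUBIC))
E
python3 - <<'E'
from h import *
np.set_printoptions(precision=4,suppress=True)
for n in ('scene','top','wrist'):
    c=shot(n,n+'0'); print(n,c['fx'],c['cx'],c['cy'],c['dist_coeffs'],(-np.array(c['R']).T@np.array(c['t'])).round(3), np.array(c['R'])[2])
o=manip.get_obs()
for k in o: print(k,np.array(o[k]))
print(manip.grip_point_offset)
E
```

```text
scene 379.3221178988704 315.9881302907981 206.86508007060502 [-0.0879  0.      0.      0.      0.    ] [0.983 0.466 0.959] [-0.4173 -0.3609 -0.834 ]
top 404.43091872308713 315.4420074727499 197.87584156999466 [0.0323 0.     0.     0.     0.    ] [0.374 0.097 1.178] [ 0.1597  0.0186 -0.987 ]
wrist 359.7290898464628 322.0820418267708 200.67583336379175 [-0.0143  0.      0.      0.      0.    ] [0.105 0.619 0.374] [ 0.274  -0.0819 -0.9582]
time_s 0.15
joint_positions [ 1.1915  0.494   1.3459  0.      1.3025 -0.0955]
joint_vel [ 0.0004 -0.0013 -0.0024 -0.0001  0.0004 -0.0003]
tau [  0.0014 -88.2544 -38.4067  -0.0001   0.007    0.0001]
eef_pos [0.1749 0.5998 0.2309]
ee_rot [-0.0001  0.1414  0.9899 -0.0004]
contact_force [ 0.0375 -0.4776 -0.3282]
wrist_torque [-0.0234 -0.0486 -0.0026]
finger_force 0.0
width 0.08548027354922123
0.0187
```

View pics/top0.png

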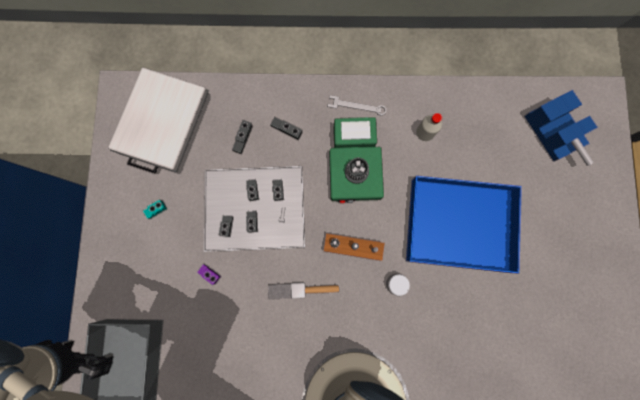

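View pics/scene0.png

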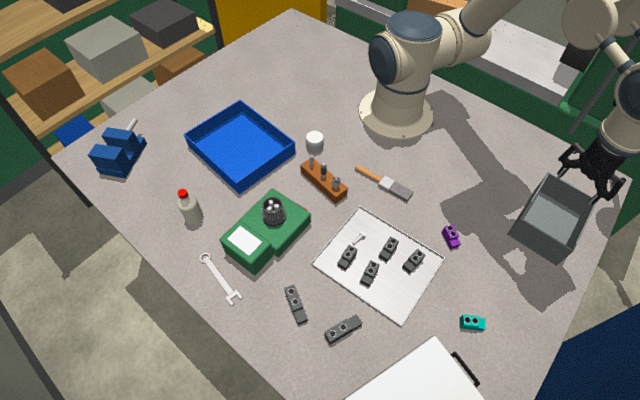

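The top view shows the tray with four dark jaws at (252,190), (278,190), (226,226) and (252,222), and the bolt at (283,215). The bit block is at (353,246) with bits at 334, 353 and 375, the chuck is at (357,168), and the tote is at (464,224). The look-alikes are turquoise (154,209) and purple (209,274). I'll enlarge these next.

```bash
python3 - <<'E'
from h import *
t=load('top0')['frame'][:,:,::-1]; s=load('scene0')['frame'][:,:,::-1]
def z(a,x,y,w,h,W,H): return cv2.resize(a[y:y+h,x:x+w],(W,H),interpolation=cv2.INTER_CUBIC)
a=z(t,200,160,110,95,400,345); b=z(s,305,200,145,125,400,345)
c=z(t,315,225,80,51,400,255); d=z(s,295,150,60,38,400,255)
cv2.imwrite('pics/mix1.png',np.vstack([np.hstack([a,b]),np.hstack([c,d])]))
E
```

```text
(no output)
```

View pics/mix1.png

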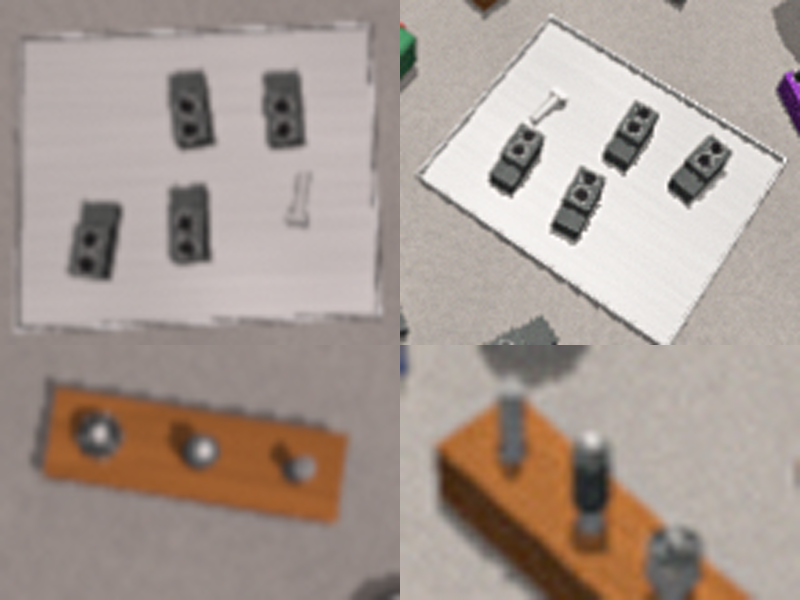

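There are four finished jaws, all holes up, with the step's high side toward the robot. Three bits could be the one meant:
- Top (334,243), scene (337,182): the widest and shortest head, so this is the countersink.
- Top (353,246): the counterbore, medium width.
- Top (375,250): the spotting drill, thin.

Next I'll measure from the two views.

```bash
python3 - <<'E'
from h import *
np.set_printoptions(precision=4,suppress=True)
t=load('top0'); s=load('scene0')
T=lambda u,v:(200+u*110/400,160+v*95/345); S=lambda u,v:(305+u*145/400,200+v*125/345)
T2=lambda u,v:(315+u*.2,225+v*.2); S2=lambda u,v:(295+u*.15,150+(v-345)*38/255)
def p(n,a,b): print(n,*tri([(t,a),(s,b)]))
# jaw holes: first=near step middle, second
p('A h1',T(188,106),S(683,168-0) if 0 else S(625-400,134));
# label order in T: A(190,108) B(284,108) C(95,240) D(188,225)
J={'A':[(187,103),(194,129)],'B':[(283,106),(284,129)],'C':[(89,240),(87,264)],'D':[(186,223),(184,246)]}
for k,v in J.items():
    h=[onz(t,T(*q),.037) for q in v]; print(k,*h,'d',np.linalg.norm(h[0]-h[1]),'yaw',np.degrees(np.arctan2(*(h[0]-h[1])[1::-1])))
p('csk tip',T2(97,433-345),S2(272,537)) 
p('spot tip',T2(303,465-345),S2(110,385))
p('cb tip',T2(203,448-345),S2(192,437))
for q in [(24,42),(372,25),(380,312),(15,328)]: print('tray',onz(t,T(*q),.012))
for q in [(412,177),(521,184),(518,272),(407,263)]: print('tote',onz(t,q,.06))
p('chuck',(357.5,168),(273.5,204))
for q in [(50,385),(347,432),(338,521),(40,470)]: print('rack',onz(t,T2(q[0],q[1]-345),.04))
E
```

```text
A h1 [0.5556 0.3022 0.1263] [np.float64(7.012760060676719), np.float64(7.546097153880414)]
A [0.5821 0.3026 0.037 ] [0.5614 0.2961 0.037 ] d 0.021737207451021163 yaw 17.45402041979238
B [0.5812 0.2266 0.037 ] [0.5628 0.2251 0.037 ] d 0.0184748381847997 yaw 4.594175693352477
C [0.4721 0.3737 0.037 ] [0.4534 0.3741 0.037 ] d 0.018701959343527995 yaw -1.3314701332120686
D [0.4869 0.2988 0.037 ] [0.4689 0.2994 0.037 ] d 0.01800457198414873 yaw -2.1616878236294643
csk tip [0.4296 0.0639 0.078 ] [np.float64(0.31134133728084085), np.float64(0.2873449907447706)]
spot tip [ 0.4142 -0.0454  0.0837] [np.float64(0.7307245012510959), np.float64(0.642070077838839)]
cb tip [0.4214 0.0091 0.096 ] [np.float64(0.7702666500183502), np.float64(0.6917663432670006)]
tray [0.6345 0.4421 0.012 ]
tray [0.6543 0.1594 0.012 ]
tray [0.4222 0.1466 0.012 ]
tray [0.4036 0.4338 0.012 ]
tote [ 0.6193 -0.1523  0.06  ]
tote [ 0.6049 -0.4513  0.06  ]
tote [ 0.3645 -0.4291  0.06  ]
tote [ 0.3805 -0.1349  0.06  ]
chuck [0.6284 0.0066 0.1139] [np.float64(0.6446838654301799), np.float64(0.642200469547754)]
rack [0.4583 0.0888 0.04  ]
rack [ 0.4358 -0.0773  0.04  ]
rack [ 0.3866 -0.072   0.04  ]
rack [0.4108 0.0935 0.04  ]
```

The countersink, chuck (0.628, 0.007), rack, tray and tote all agree with the text within a few mm. Next is a planning helper, then a closer look with the wrist camera.

```bash
cat >> h.py <<'E'
def pose():
    o=manip.get_obs(); w,x,y,z=o['ee_rot']
    ty=np.array([2*(x*y-w*z),1-2*(x*x+z*z)]); return np.array(o['eef_pos']),np.arctan2(ty[1],ty[0]),o
def plan(*wps,start=None):
    """world waypoints (x,y,z,psi): prints tool-frame deltas (mm) and turn; psi=angle of tool y in world"""
    p,a,o=pose()
    if start is not None: p,a=np.array(start[:3]),start[3]
    print('now',p.round(4),'psi',round(a,4),'t',round(o['time_s'],2),'w',round(o['width'],4))
    for w in wps:
        d=np.array(w[:3])-p; X=np.array([-np.sin(a),np.cos(a),0]);Y=np.array([np.cos(a),np.sin(a),0])
        s=np.array([d@X,d@Y,-d[2]])*1000; turn=-(w[3]-a)
        print('shift',s.round(1),'n',int(np.ceil(np.linalg.norm(s)/60)),'then turn',round(turn,3),'n',int(np.ceil(abs(turn)/.18)))
        p,a=np.array(w[:3]),w[3]
E
python3 -c "
from h import *
plan((.5,.03,.27,np.pi/2),(.5,-.03,.27,np.pi/2))"
```

```text
now [0.1749 0.5998 0.2309] psi 1.287 t 0.15 w 0.0855
shift [-471.7 -455.9  -39.1] n 11 then turn -0.284 n 2
shift [ -0. -60.  -0.] n 1 then turn -0.0 n 0
```

>>> apply_moves:
  xyz:
    - [-39, -38, -3]
    - [-39, -38, -3]
    - [-39, -38, -3]
    - [-39, -38, -3]
    - [-39, -38, -3]
    - [-39, -38, -3]
    - [-39, -38, -3]
    - [-39, -38, -3]
    - [-39, -38, -3]
    - [-39, -38, -3]
  turn: [0, 0, 0, 0, 0, 0, 0, 0, 0, 0]
  fingers: [0, 0, 0, 0, 0, 0, 0, 0, 0, 0]
  grip_force: 60

```text
time_s: 1.4
eef_pos: [0.4436, 0.1243, 0.2614]
ee_rot: [0.0, 0.141, 0.99, 0.0]
contact_force: [1.5, 0.3, -0.6]
width: 0.0855
finger_force: 0.0
```

>>> apply_moves:
  xyz:
    - [-39, -38, -3]
    - [-39, -38, -3]
    - [0, 0, 0]
    - [0, 0, 0]
    - [0, 0, 0]
    - [0, 0, 0]
  turn: [0, 0, -0.14, -0.144, 0, 0]
  fingers: [0, 0, 0, 0, 0, 0]

```text
time_s: 2.15
eef_pos: [0.4965, 0.0313, 0.2672]
ee_rot: [-0.0, 0.001, 1.0, 0.0]
contact_force: [0.3, 0.0, -0.5]
width: 0.0852
finger_force: 0.0
```

```bash
python3 -c "
from h import *
plan((.5,-.03,.27,np.pi/2)); c=shot('wrist','w1'); 
cv2.imwrite('pics/w1b.png',cv2.resize(c['frame'][:,:,::-1],(800,500),interpolation=cv2.INTER_CUBIC))"
```

```text
now [0.4965 0.0313 0.2672] psi 1.5679 t 2.15 w 0.0852
shift [ -3.7 -61.3  -2.8] n 2 then turn -0.003 n 1
```

View pics/w1b.png

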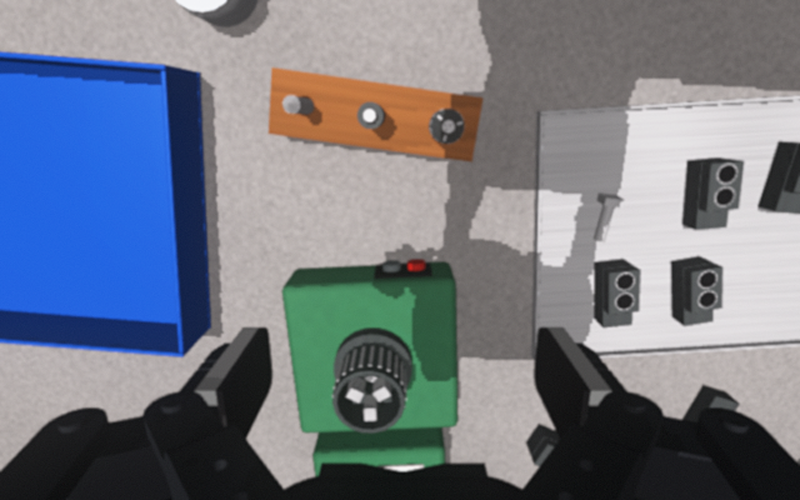

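The wrist view (scaled 1.25x) shows the chuck rim centred near (371,394), the countersink face at (447,126) and the jaw holes in the tray. Next I'll triangulate these against the top and scene views.

```bash
python3 - <<'E'
from h import *
np.set_printoptions(precision=4,suppress=True)
t=load('top0'); s=load('scene0'); w=load('w1')
# fit chuck rim ellipse: brightness edges
g=cv2.cvtColor(w['frame'],cv2.COLOR_RGB2GRAY)
W=lambda u,v:((u+.5)/1.25-.5,(v+.5)/1.25-.5)
T2=lambda u,v:(315+u*.2,225+v*.2); S2=lambda u,v:(295+u*.15,150+(v-345)*38/255)
print('csk',tri([(w,W(448,126)),(t,T2(97,88)),(s,S2(272,537))]))
print('cskcone',onz(w,W(448,126),.081))
print('chuck',tri([(w,W(371,394)),(t,(357.5,168)),(s,(273.5,204))]), onz(w,W(371,394),.115))
for n,h in {'A':[(708,270),(706,299)],'B':[(624,273),(625,300)],'D':[(727,173),(724,196)]}.items():
    q=[onz(w,W(*x),.037) for x in h]; d=q[0]-q[1]
    print(n,q[0],q[1],np.linalg.norm(d),np.degrees(np.arctan2(-d[1],-d[0])))
# predicted rim circle
for a in np.arange(0,360,60):
    print(proj(w,[.6285+.028*np.cos(np.radians(a)),.0066+.028*np.sin(np.radians(a)),.115])*1.25)
crop(w,'chuck1',255,255,80,100,5)
E
```

```text
csk (array([0.4297, 0.0633, 0.0774]), [np.float64(1.1871548055602883), np.float64(0.15049242084714623), np.float64(0.46775458047519497)])
cskcone [0.4302 0.0621 0.081 ]
chuck (array([0.628 , 0.0058, 0.1122]), [np.float64(0.8527409236610853), np.float64(0.7352260769875449), np.float64(0.6672895207129029)]) [0.6254 0.0055 0.115 ]
A [0.5535 0.2993 0.037 ] [0.5811 0.3028 0.037 ] 0.02784360617563012 7.295198315687997
B [0.5561 0.2249 0.037 ] [0.5818 0.2294 0.037 ] 0.026100928953513746 9.916255007048976
D [0.4684 0.299  0.037 ] [0.4877 0.3003 0.037 ] 0.01927489922277232 3.9285060018546876
[373.1529 428.4208]
[404.2445 413.0894]
[404.1965 381.3454]
[371.5221 364.9212]
[339.7112 381.4021]
[341.2921 413.1293]
```

View pics/chuck1.png

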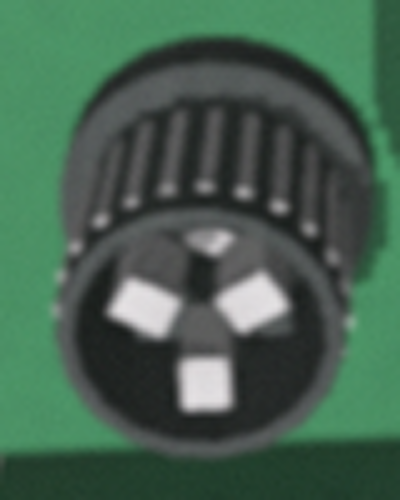

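```bash
python3 - <<'E'
from h import *
w=load('w1'); print(onz(w,(295.2,321),.115))
plan((.60,.005,.24,.6),(.629,.005,.2,.6))
E
```

```text
[0.63186449 0.00396429 0.115     ]
now [0.4965 0.0314 0.2673] psi 1.5685 t 2.2 w 0.0854
shift [-103.5  -26.1   27.3] n 2 then turn 0.968 n 6
shift [-16.4  23.9  40. ] n 1 then turn -0.0 n 0
```

>>> apply_moves:
  xyz:
    - [-50, -13, 13]
    - [-52, -13, 14]
    - [0, 0, 0]
    - [0, 0, 0]
    - [0, 0, 0]
    - [0, 0, 0]
    - [0, 0, 0]
    - [0, 0, 0]
    - [0, 0, 0]
  turn: [0, 0, 0.18, 0.18, 0.18, 0.18, 0.18, 0.068, 0]
  fingers: [0, 0, 0, 0, 0, 0, 0, 0, 0]

```text
time_s: 3.32
eef_pos: [0.5986, 0.0054, 0.2403]
ee_rot: [-0.0, 0.466, 0.885, -0.0]
contact_force: [0.2, 0.2, 0.4]
width: 0.0852
finger_force: 0.0
```

```bash
python3 - <<'E'
from h import *
plan((.629,.005,.2,.6)); w=shot('wrist','w2')
c=np.array([proj(w,[.629+.028*np.cos(a),.005+.028*np.sin(a),.115]) for a in np.arange(0,6.3,.3)]); print(c.min(0),c.max(0))
x,y=(c.min(0)+c.max(0))/2; x=int(x)-60;y=min(int(y)-60,280); print(x,y); crop(w,'chuck2',x,y,120,120,5)
E
```

```text
now [0.5986 0.0054 0.2403] psi 0.6022 t 3.33 w 0.0852
shift [-17.6  24.9  40.3] n 1 then turn 0.002 n 1
[319.11683388 176.85129626] [389.95441916 244.30185206]
294 150
```

View pics/chuck2.png

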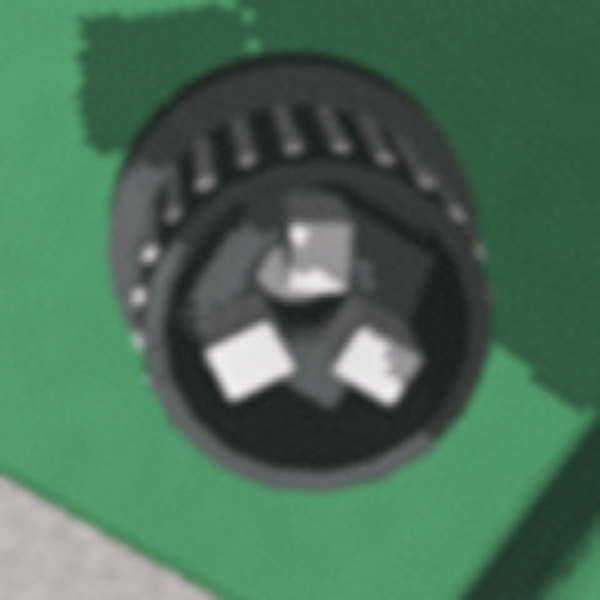

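```bash
python3 - <<'E'
from h import *
w=load('w2');w1=load('w1'); print(onz(w,(357.5,214.6),.115)); t=load('top0'); s=load('scene0')
print(tri([(w,(357.5,214.6)),(w1,(295.2,321))]))
print(tri([(w,(357.5,214.6)),(w1,(295.2,321)),(t,(357.5,168)),(s,(273.5,204))]))
crop(t,'a',330,140,60,60,7)
A=cv2.imread('pics/a.png'); crop(s,'b',248,180,60,60,7); cv2.imwrite('pics/ab.png',np.hstack([A[:,:390],cv2.imread('pics/b.png')[:,:390]]))
plan((.6305,.0045,.2,.6),(.6305,.0045,.091,.6))
E
```

```text
[0.63252259 0.00434928 0.115     ]
(array([0.63303063, 0.00388728, 0.11328531]), [np.float64(0.1026128552240903), np.float64(0.08641075354617954)])
(array([0.6298317 , 0.00587541, 0.11668112]), [np.float64(3.0319877295633146), np.float64(1.9911781399675326), np.float64(0.41459413302611076), np.float64(1.3812501321423238)])
now [0.5986 0.0054 0.2402] psi 0.6038 t 3.38 w 0.0855
shift [-18.9  25.8  40.2] n 1 then turn 0.004 n 1
shift [  0.   0. 109.] n 2 then turn -0.0 n 0
```

View pics/ab.png

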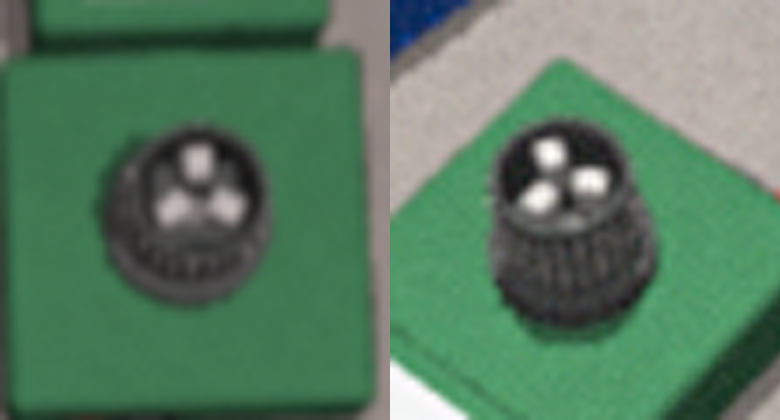

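```bash
python3 - <<'E'
from h import *
w=load('w2');w1=load('w1'); t=load('top0'); s=load('scene0')
print(onz(t,(358.6,166.2),.115),onz(s,(272.2,204.6),.115))
print(tri([(w,(357.5,214.6)),(w1,(295.2,321)),(t,(358.6,166.2)),(s,(272.2,204.6))]))
plan((.6325,.0042,.2,.6),(.6325,.0042,.091,.6))
E
```

```text
[0.63422846 0.00233827 0.115     ] [0.6317276  0.00743791 0.115     ]
(array([0.63270191, 0.00421223, 0.11396364]), [np.float64(0.1723139999899548), np.float64(0.37153105268723446), np.float64(0.9694631436679144), np.float64(1.0934673024328598)])
now [0.5986 0.0054 0.2402] psi 0.6038 t 3.38 w 0.0855
shift [-20.2  27.3  40.2] n 1 then turn 0.004 n 1
shift [  0.   0. 109.] n 2 then turn -0.0 n 0
```

The four views agree on a chuck axis of (0.6327, 0.0042) at a height of 114 mm, so I'll grip the sleeve.

>>> apply_moves:
  xyz:
    - [-20, 27, 40]
    - [0, 0, 50]
    - [0, 0, 40]
    - [0, 0, 20]
    - [0, 0, 0]
    - [0, 0, 0]
  turn: [0.004, 0, 0, 0, 0, 0]
  fingers: [0, 0, 0, 0, 0, 0]

```text
time_s: 4.12
eef_pos: [0.6328, 0.004, 0.0913]
ee_rot: [0.001, 0.467, 0.884, 0.0]
contact_force: [-0.4, 0.3, 0.8]
width: 0.0855
finger_force: 0.0
```

>>> apply_moves:
  xyz:
    - [0, 0, 0]
    - [0, 0, 0]
    - [0, 0, 0]
    - [0, 0, 0]
    - [0, 0, 0]
    - [0, 0, 0]
  turn: [0, 0, 0, 0, 0, 0]
  fingers: [0.5, 1, 1, 1, 1, 1]
  grip_force: 70

```text
time_s: 4.88
eef_pos: [0.6328, 0.0041, 0.0917]
ee_rot: [0.001, 0.467, 0.884, 0.0]
contact_force: [-2.6, 0.8, 12.8]
width: 0.0535
finger_force: 72.5
```

```bash
python3 -c "
from h import *
o=pose(); print(o)"
```

```text
(array([0.63280111, 0.00412651, 0.0916955 ]), np.float64(0.5992893858682069), {'time_s': 4.875, 'joint_positions': array([-8.78397132e-02,  6.56552049e-01,  1.46762454e+00,  8.49973490e-05,
        1.01546601e+00, -6.87172924e-01]), 'joint_vel': array([-1.47222463e-03,  1.65383242e-04, -9.41954525e-04,  1.30793844e-04,
       -6.37443125e-04,  8.50647572e-05]), 'tau': array([ -0.86564463, -86.70073986, -28.42545748,  -0.14506322,
        -0.91930674,   0.16713928]), 'eef_pos': array([0.63280111, 0.00412651, 0.0916955 ]), 'ee_rot': array([8.84860929e-04, 4.66874987e-01, 8.84322789e-01, 4.11112353e-04]), 'contact_force': array([-2.61384644,  0.80024014, 12.78269143]), 'wrist_torque': array([0.18146574, 0.47482991, 0.14501352]), 'finger_force': 72.52029615567838, 'width': 0.053539252785853336})
```

>>> apply_moves:
  xyz:
    - [0, 0, 0]
    - [0, 0, 0]
    - [0, 0, 0]
    - [0, 0, 0]
    - [0, 0, 0]
  turn: [-0.1, -0.1, -0.1, -0.1, 0]
  fingers: [1, 1, 1, 1, 1]

```text
time_s: 5.5
eef_pos: [0.633, 0.0043, 0.0917]
ee_rot: [0.001, 0.281, 0.96, 0.0]
contact_force: [-1.8, 2.5, 11.4]
width: 0.0534
finger_force: 72.5
```

```bash
python3 -c "
from h import *
p,a,o=pose(); print(a,o['wrist_torque'],o['contact_force'],o['width'],o['tau'][5])"
```

```text
1.0009206598138927 [0.46667845 0.24407313 0.34209725] [-1.79927658  2.47074056 11.38748763] 0.05341057369266154 -1.1410852521657944
```

>>> apply_moves:
  xyz:
    - [0, 0, 0]
    - [0, 0, 0]
    - [0, 0, 0]
    - [0, 0, 0]
    - [0, 0, 0]
  turn: [-0.1, -0.1, -0.1, -0.1, 0]
  fingers: [1, 1, 1, 1, 1]

```text
time_s: 6.12
eef_pos: [0.633, 0.0045, 0.0917]
ee_rot: [0.001, 0.085, 0.996, 0.0]
contact_force: [-0.7, 5.2, 12.0]
width: 0.0531
finger_force: 72.5
```

```bash
python3 -c "
from h import *
p,a,o=pose(); print(a,o['wrist_torque'],o['contact_force'],o['width'],o['tau'][5])"
```

```text
1.400858178208753 [0.94134262 0.10307421 0.37705798] [-0.7147662   5.24959368 11.9673163 ] 0.053067138263513794 -1.1435502022504807
```

>>> apply_moves:
  xyz:
    - [0, 0, 0]
    - [0, 0, 0]
    - [0, 0, 0]
    - [0, 0, 0]
    - [0, 0, 0]
  turn: [-0.1, -0.1, -0.1, -0.1, 0]
  fingers: [1, 1, 1, 1, 1]

```text
time_s: 6.75
eef_pos: [0.6331, 0.0048, 0.0917]
ee_rot: [0.001, -0.115, 0.993, 0.0]
contact_force: [-0.9, 6.7, 10.8]
width: 0.0532
finger_force: 72.6
```

```bash
python3 -c "
from h import *
p,a,o=pose(); print(a,o['wrist_torque'],o['contact_force'],o['width'],o['tau'][5])"
```

```text
1.80087099995673 [1.38887367 0.18939773 0.35061256] [-0.93801086  6.66928225 10.77328304] 0.05320970485745995 -1.1455043032765388
```

>>> apply_moves:
  xyz:
    - [0, 0, 0]
    - [0, 0, 0]
    - [0, 0, 0]
  turn: [-0.1, -0.1, 0]
  fingers: [1, 1, 1]

```text
time_s: 7.12
eef_pos: [0.633, 0.005, 0.0917]
ee_rot: [0.001, -0.213, 0.977, 0.0]
contact_force: [0.7, 8.3, 10.8]
width: 0.0533
finger_force: 72.6
```

```bash
python3 -c "
from h import *
p,a,o=pose(); print(a,o['wrist_torque'],o['contact_force'],o['width'],o['tau'][5])"
```

```text
2.000910511894227 [1.55446299 0.30210942 0.26084524] [ 0.65577546  8.26285159 10.81252935] 0.053270416366948674 -1.1443362012505531
```

>>> apply_moves:
  xyz:
    - [0, 0, 0]
    - [0, 0, 0]
    - [0, 0, 0]
    - [0, 0, 0]
  turn: [-0.1, -0.1, -0.1, 0]
  fingers: [1, 1, 1, 1]

```text
time_s: 7.62
eef_pos: [0.6329, 0.0051, 0.0917]
ee_rot: [0.001, -0.357, 0.934, 0.0]
contact_force: [-1.4, 8.7, 12.3]
width: 0.0534
finger_force: 72.7
```

```bash
python3 -c "
from h import *
p,a,o=pose(); print(a,o['wrist_torque'],o['contact_force'],o['width'],o['tau'][5]); c=shot('wrist','w3'); crop(c,'w3c',220,200,200,150,4)"
```

```text
2.300926410889387 [1.77669206 0.48698864 0.33606665] [-1.41237699  8.66006778 12.34700951] 0.05339023670548913 -1.1459985002875328
```

View pics/w3c.png

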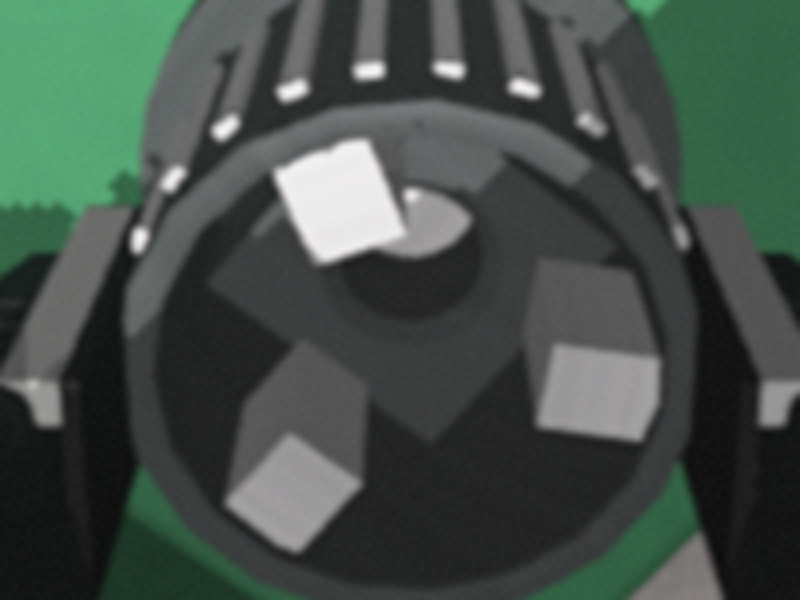

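The jaws have moved well outward, with the bore at (410,260) clear. I'll keep turning until the torque shows the stop.

>>> apply_moves:
  xyz:
    - [0, 0, 0]
    - [0, 0, 0]
    - [0, 0, 0]
  turn: [-0.1, -0.1, 0]
  fingers: [1, 1, 1]

```text
time_s: 8.05
eef_pos: [0.6328, 0.0052, 0.0917]
ee_rot: [0.001, -0.448, 0.894, 0.0]
contact_force: [-0.7, 9.5, 14.0]
width: 0.0532
finger_force: 72.8
```

```bash
python3 -c "
from h import *
p,a,o=pose(); print(a,o['wrist_torque'],o['contact_force'],o['tau'][5])"
```

```text
2.500908007279521 [1.76261041 0.65293823 0.27954528] [-0.71420599  9.46661028 13.9908075 ] -1.1439909785985947
```

>>> apply_moves:
  xyz:
    - [0, 0, 0]
    - [0, 0, 0]
    - [0, 0, 0]
  turn: [-0.1, -0.1, 0]
  fingers: [1, 1, 1]

```text
time_s: 8.43
eef_pos: [0.6324, 0.0045, 0.0917]
ee_rot: [0.001, -0.534, 0.845, 0.0]
contact_force: [-4.5, 5.2, 13.6]
width: 0.0532
finger_force: 97.2
```

```bash
python3 -c "
from h import *
p,a,o=pose(); print(a,o['wrist_torque'],o['contact_force'],o['tau'][5])"
```

```text
2.69862502743297 [ 0.89241461  0.72661296 -1.65104504] [-4.53908484  5.16423036 13.56345668] -3.156927153468132
```

The stop was reached at psi of about 2.65, where the torque jumped. I'll release, rise and go to the countersink.

>>> apply_moves:
  xyz:
    - [0, 0, 0]
    - [0, 0, 0]
    - [0, 0, 0]
    - [0, 0, 0]
    - [0, 0, -40]
    - [0, 0, -60]
    - [0, 0, -20]
  turn: [0.04, 0, 0, 0, 0, 0, 0]
  fingers: [1, 0, 0, 0, 0, 0, 0]

```text
time_s: 9.3
eef_pos: [0.6336, 0.0039, 0.214]
ee_rot: [0.002, -0.518, 0.856, -0.001]
contact_force: [0.2, -1.0, -1.0]
width: 0.0852
finger_force: 0.0
```

```bash
python3 -c "
from h import *
plan((.4304,.0628,.2,2.8),(.4304,.0628,.13,2.8))"
```

```text
now [0.6336 0.0039 0.214 ] psi 2.6593 t 9.3 w 0.0852
shift [ 42.1 207.3  14. ] n 4 then turn -0.141 n 1
shift [ 0.  0. 70.] n 2 then turn -0.0 n 0
```

>>> apply_moves:
  xyz:
    - [10, 52, 3]
    - [11, 52, 4]
    - [10, 52, 3]
    - [11, 51, 4]
    - [0, 0, 0]
    - [0, 0, 0]
  turn: [0, 0, 0, 0, -0.141, 0]
  fingers: [0, 0, 0, 0, 0, 0]

```text
time_s: 10.05
eef_pos: [0.4294, 0.063, 0.1966]
ee_rot: [0.0, -0.577, 0.817, -0.0]
contact_force: [0.9, -0.8, 0.2]
width: 0.0857
finger_force: 0.0
```

```bash
python3 -c "
from h import *
plan((.4304,.0628,.2,2.8),(.4304,.0628,.056,2.8)); c=shot('wrist','w4'); x=proj(c,[.4304,.0628,.081]).round().astype(int); print(x); x0,y0=max(x[0]-65,0),min(max(x[1]-55,0),290); print(x0,y0); crop(c,'w4c',x0,y0,130,110,5)
for r,z in((.0125,.064),(.0125,.073)):
  e=np.array([proj(c,[.4304+r*np.cos(a),.0628+r*np.sin(a),z]) for a in np.arange(0,6.3,.2)]); print(z,(e.min(0)-[x0,y0])*5,(e.max(0)-[x0,y0])*5)"
```

```text
now [0.4294 0.063  0.1966] psi 2.8001 t 10.05 w 0.0857
shift [-0.1 -1.  -3.4] n 1 then turn 0.0 n 1
shift [  0.   0. 144.] n 3 then turn -0.0 n 0
[322 197]
257 142
0.064 [245.703972   167.14220438] [403.0489744  319.32653565]
0.073 [243.15435006 180.03900576] [405.40181838 336.58082325]
```

View pics/w4c.png

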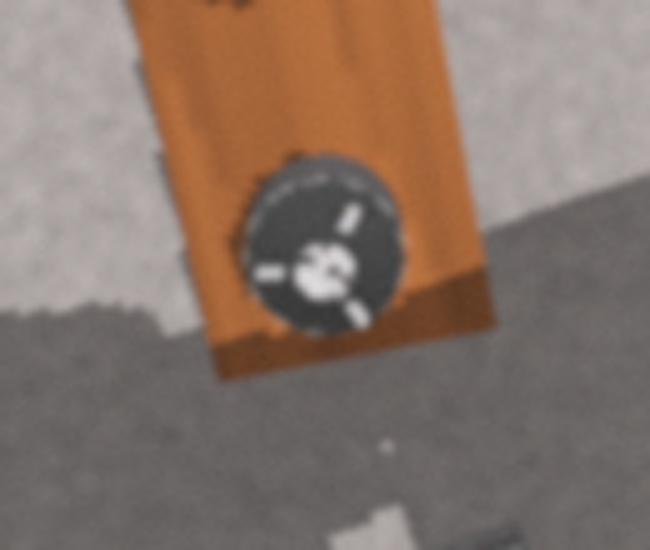

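The crop shows the wide fluted countersink head spanning (245–405, 155–337). That matches the projection of a 25 mm head at (0.4304, 0.0628) within 1 mm, so I'll grasp it.

>>> apply_moves:
  xyz:
    - [0, -1, 50]
    - [0, 0, 50]
    - [0, 0, 30]
    - [0, 0, 10]
    - [0, 0, 0]
    - [0, 0, 0]
    - [0, 0, 0]
    - [0, 0, 0]
    - [0, 0, 0]
    - [0, 0, 0]
  turn: [0, 0, 0, 0, 0, 0, 0, 0, 0, 0]
  fingers: [0, 0, 0, 0, 0, 0.6, 1, 1, 1, 1]
  grip_force: 50

```text
time_s: 11.35
eef_pos: [0.4305, 0.0626, 0.0568]
ee_rot: [0.0, -0.577, 0.817, -0.0]
contact_force: [-1.5, 0.7, 12.8]
width: 0.0229
finger_force: 48.4
```

>>> apply_moves:
  xyz:
    - [0, 0, 0]
    - [0, 0, 0]
    - [0, 0, 0]
  turn: [0, 0, 0]
  fingers: [1, 1, 1]

```text
time_s: 11.72
eef_pos: [0.4306, 0.0626, 0.0568]
ee_rot: [0.0, -0.577, 0.817, -0.0]
contact_force: [-1.5, 0.5, 11.8]
width: 0.0229
finger_force: 48.4
```

>>> apply_moves:
  xyz:
    - [0, 0, -15]
    - [0, 0, -25]
    - [0, 0, -40]
    - [0, 0, -40]
    - [0, 0, -30]
    - [0, 0, 0]
  turn: [0, 0, 0, 0, 0, 0]
  fingers: [1, 1, 1, 1, 1, 1]

```text
time_s: 12.48
eef_pos: [0.4313, 0.0626, 0.2082]
ee_rot: [0.002, -0.577, 0.817, -0.001]
contact_force: [-0.8, 0.4, -1.8]
width: 0.023
finger_force: 49.3
```

```bash
python3 -c "
from h import *
plan((.6327,.0042,.205,2.8),(.6327,.0042,.18,2.8))"
```

```text
now [0.4313 0.0626 0.2082] psi 2.8 t 12.47 w 0.023
shift [ -12.5 -209.4    3.2] n 4 then turn -0.0 n 1
shift [ 0.  0. 25.] n 1 then turn -0.0 n 0
```

>>> apply_moves:
  xyz:
    - [-2, -30, 0]
    - [-3, -50, 1]
    - [-3, -50, 1]
    - [-3, -50, 1]
    - [-2, -30, 0]
    - [0, 0, 0]
    - [0, 0, 0]
  turn: [0, 0, 0, 0, 0, 0, 0]
  fingers: [1, 1, 1, 1, 1, 1, 1]

```text
time_s: 13.35
eef_pos: [0.6313, 0.0047, 0.2022]
ee_rot: [-0.001, -0.577, 0.817, 0.001]
contact_force: [0.1, 0.3, -1.3]
width: 0.0229
finger_force: 49.4
```

```bash
python3 -c "
from h import *
plan((.6327,.0042,.18,2.8)); c=shot('wrist','w5'); t=shot('top','t5')
a=cv2.resize(c['frame'][130:330,220:420,::-1],(400,400),interpolation=cv2.INTER_CUBIC); b=cv2.resize(shot('scene','s5')['frame'][150:250,220:320,::-1],(400,400),interpolation=cv2.INTER_CUBIC); cv2.imwrite('pics/m5.png',np.hstack([a,b]))"
```

```text
now [0.6313 0.0047 0.2022] psi 2.8001 t 13.35 w 0.0229
shift [ 0.  -1.5 22.2] n 1 then turn 0.0 n 1
```

View pics/m5.png

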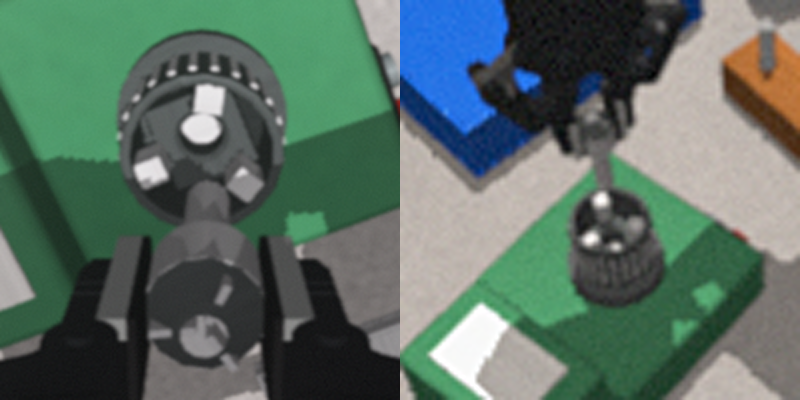

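```bash
python3 -c "
from h import *
c=load('w5')
p,a,o=pose(); print(p)
for z in (.155,.165,.185,.2): print('shank axis at TCP xy',z,(proj(c,[p[0],p[1],z])-[219.5,129.5])*2)
print('bore floor/mouth',[(proj(c,[.6327,.0042,z])-[219.5,129.5])*2 for z in(.074,.092,.115)])
"
```

```text
[0.63158747 0.00485341 0.20317386]
shank axis at TCP xy 0.155 [206.40607651 201.10128715]
shank axis at TCP xy 0.165 [206.53274676 214.54232232]
shank axis at TCP xy 0.185 [206.82764884 245.83733409]
shank axis at TCP xy 0.2 [207.09490819 274.20231947]
bore floor/mouth [array([202.45643414, 125.37802589]), array([202.36587752, 138.21786823]), array([202.23140939, 157.29056502])]
```

The bit hangs upright, the jaws are wide open, and the bore floor at (203,127) matches the prediction of (202,125). I'll lower it.

>>> apply_moves:
  xyz:
    - [0, -1, 20]
    - [0, 0, 20]
    - [0, 0, 15]
    - [0, 0, 0]
    - [0, 0, 6]
    - [0, 0, 6]
    - [0, 0, 0]
  turn: [0, 0, 0, 0, 0, 0, 0]
  fingers: [1, 1, 1, 1, 1, 1, 1]

```text
time_s: 14.38
eef_pos: [0.6333, 0.0042, 0.136]
ee_rot: [-0.0, -0.577, 0.817, 0.0]
contact_force: [-0.4, -0.1, -1.5]
width: 0.0227
finger_force: 49.4
```

```bash
python3 -c "
from h import *
plan((.6327,.0042,.1208,2.8)); print(pose()[2]['contact_force'])"
```

```text
now [0.6333 0.0042 0.136 ] psi 2.8 t 14.38 w 0.0227
shift [ 0.1  0.5 15.2] n 1 then turn -0.0 n 1
[-0.38534441 -0.06184229 -1.46142571]
```

>>> apply_moves:
  xyz:
    - [0, 0.5, 4]
    - [0, 0, 4]
    - [0, 0, 0]
  turn: [0, 0, 0]
  fingers: [1, 1, 1]

```text
time_s: 14.75
eef_pos: [0.6328, 0.0043, 0.1279]
ee_rot: [-0.0, -0.577, 0.817, 0.0]
contact_force: [0.4, -0.3, -1.2]
width: 0.023
finger_force: 49.4
```

>>> apply_moves:
  xyz:
    - [0, 0, 3]
    - [0, 0, 3]
    - [0, 0, 0]
  turn: [0, 0, 0]
  fingers: [1, 1, 1]

```text
time_s: 15.12
eef_pos: [0.6328, 0.0043, 0.122]
ee_rot: [-0.0, -0.577, 0.817, 0.0]
contact_force: [0.2, -0.1, 0.1]
width: 0.0226
finger_force: 49.4
```

>>> apply_moves:
  xyz:
    - [0, 0, 1]
    - [0, 0, 0]
  turn: [0, 0]
  fingers: [1, 1]

```text
time_s: 15.38
eef_pos: [0.633, 0.0043, 0.1213]
ee_rot: [0.0, -0.577, 0.817, -0.0]
contact_force: [-0.7, 1.1, -0.3]
width: 0.0226
finger_force: 49.4
```

>>> apply_moves:
  xyz:
    - [0, 0, 1]
    - [0, 0, 0]
    - [0, 0, 0]
    - [0, 0, 0]
    - [0, 0, 0]
    - [0, 0, 0]
  turn: [0, 0, 0, 0, 0, 0]
  fingers: [1, 1, 0.5, 0.2, 0, 0]

```text
time_s: 16.12
eef_pos: [0.633, 0.0043, 0.1202]
ee_rot: [-0.0, -0.577, 0.817, 0.0]
contact_force: [-0.6, 0.3, -0.3]
width: 0.0855
finger_force: 0.0
```

```bash
python3 -c "
from h import *
plan((.6327,.0042,.092,2.8)); c=shot('wrist','w6')
a=cv2.resize(c['frame'][180:380,220:420,::-1],(400,400),interpolation=cv2.INTER_CUBIC); b=cv2.resize(shot('scene','s6')['frame'][150:250,220:320,::-1],(400,400),interpolation=cv2.INTER_CUBIC); cv2.imwrite('pics/m6.png',np.hstack([a,b]))
print([(proj(c,[.6327,.0042,z])-[219.5,179.5])*2 for z in(.119,.145)],[(proj(load('s6'),[.6327,.0042,z])-[219.5,149.5])*4 for z in(.119,.145)])"
```

```text
now [0.633  0.0043 0.1202] psi 2.8 t 16.12 w 0.0855
shift [ 0.2  0.2 28.2] n 1 then turn -0.0 n 1
[array([208.98575312, 174.54308555]), array([209.64808887, 238.50625879])] [array([205.73904395, 215.36821744]), array([201.74723913, 193.14468262])]
```

View pics/m6.png

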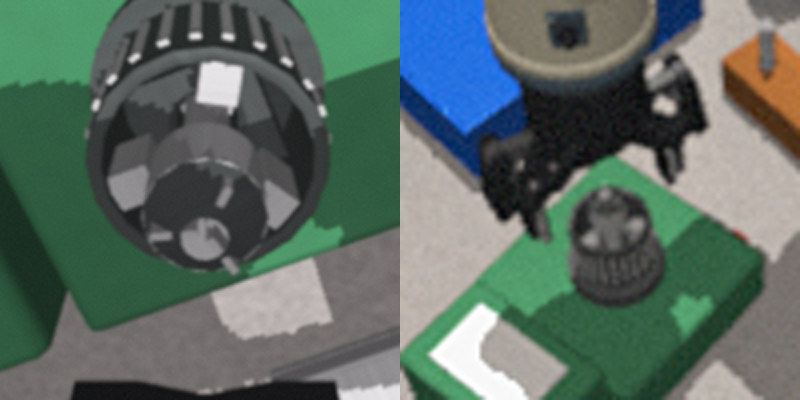

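The countersink stands in the bore with its tip at (205,238), against a prediction of (210,238), and it is upright between the open jaws. Now I'll grip the sleeve and turn it clockwise.

>>> apply_moves:
  xyz:
    - [0, 0, 10]
    - [0, 0, 14]
    - [0, 0, 4]
    - [0, 0, 0]
    - [0, 0, 0]
    - [0, 0, 0]
    - [0, 0, 0]
    - [0, 0, 0]
    - [0, 0, 0]
  turn: [0, 0, 0, 0, 0, 0, 0, 0, 0]
  fingers: [0, 0, 0, 0, 0.5, 1, 1, 1, 1]
  grip_force: 80

```text
time_s: 17.35
eef_pos: [0.6324, 0.0046, 0.0934]
ee_rot: [-0.0, -0.577, 0.817, 0.0]
contact_force: [-8.2, 3.2, 15.5]
width: 0.054
finger_force: 81.3
```

>>> apply_moves:
  xyz:
    - [0, 0, 0]
    - [0, 0, 0]
    - [0, 0, 0]
    - [0, 0, 0]
    - [0, 0, 0]
    - [0, 0, 0]
    - [0, 0, 0]
    - [0, 0, 0]
  turn: [0.1, 0.1, 0.1, 0.1, 0.1, 0.1, 0.1, 0]
  fingers: [1, 1, 1, 1, 1, 1, 1, 1]

```text
time_s: 18.35
eef_pos: [0.6324, 0.0046, 0.0934]
ee_rot: [-0.0, -0.261, 0.965, 0.0]
contact_force: [-8.7, 1.2, 15.9]
width: 0.0535
finger_force: 81.3
```

```bash
python3 -c "
from h import *
p,a,o=pose(); print(a,o['wrist_torque'],o['contact_force'],o['width'],o['tau'][5])"
```

```text
2.0982606570811537 [ 0.49756276  1.51060372 -0.29258186] [-8.69470808  1.17182239 15.93085853] 0.05350981591119683 1.1375842988491058
```

>>> apply_moves:
  xyz:
    - [0, 0, 0]
    - [0, 0, 0]
    - [0, 0, 0]
    - [0, 0, 0]
    - [0, 0, 0]
    - [0, 0, 0]
    - [0, 0, 0]
    - [0, 0, 0]
    - [0, 0, 0]
    - [0, 0, 0]
  turn: [0.1, 0.1, 0.1, 0.1, 0.1, 0.1, 0.1, 0.1, 0.1, 0]
  fingers: [1, 1, 1, 1, 1, 1, 1, 1, 1, 1]

```text
time_s: 19.6
eef_pos: [0.6324, 0.0047, 0.0934]
ee_rot: [-0.0, 0.185, 0.983, 0.0]
contact_force: [-10.2, 2.8, 15.2]
width: 0.0541
finger_force: 81.4
```

```bash
python3 -c "
from h import *
p,a,o=pose(); print(a,o['wrist_torque'],o['contact_force'],o['width'],o['tau'][5])"
```

```text
1.198304328743096 [ 0.58427739  1.40149653 -0.31303348] [-10.1595988    2.83492973  15.21923801] 0.05412447242722197 1.1368541792035103
```

>>> apply_moves:
  xyz:
    - [0, 0, 0]
    - [0, 0, 0]
    - [0, 0, 0]
    - [0, 0, 0]
    - [0, 0, 0]
    - [0, 0, 0]
  turn: [0.08, 0.08, 0.08, 0.08, 0.08, 0]
  fingers: [1, 1, 1, 1, 1, 1]

```text
time_s: 20.35
eef_pos: [0.6324, 0.0047, 0.0934]
ee_rot: [-0.0, 0.377, 0.926, 0.0]
contact_force: [-9.0, 3.0, 16.1]
width: 0.054
finger_force: 81.4
```

```bash
python3 -c "
from h import *
p,a,o=pose(); print(a,o['wrist_torque'],o['contact_force'],o['width'],o['tau'][5])"
```

```text
0.7986989933419696 [ 0.57400071  1.35601476 -0.2006236 ] [-9.02244002  3.01990744 16.0663715 ] 0.054025020245402 0.9158903360366821
```

>>> apply_moves:
  xyz:
    - [0, 0, 0]
    - [0, 0, 0]
    - [0, 0, 0]
    - [0, 0, 0]
    - [0, 0, 0]
  turn: [0.05, 0.05, 0.05, 0, 0]
  fingers: [1, 1, 1, 1, 1]
  grip_force: 110

```text
time_s: 20.98
eef_pos: [0.6324, 0.0048, 0.0936]
ee_rot: [-0.0, 0.444, 0.896, 0.0]
contact_force: [-9.2, 4.1, 20.3]
width: 0.053
finger_force: 111.5
```

```bash
python3 -c "
from h import *
p,a,o=pose(); print(a,o['wrist_torque'],o['contact_force'],o['width'],o['tau'][5])"
```

```text
0.6501332595088931 [0.67913222 1.50554646 0.02190684] [-9.24056282  4.1391338  20.29327931] 0.05302258080121882 0.04257577937096357
```

>>> apply_moves:
  xyz:
    - [0, 0, 0]
    - [0, 0, 0]
    - [0, 0, 0]
    - [0, 0, 0]
  turn: [0.05, 0.05, 0, 0]
  fingers: [1, 1, 1, 1]

```text
time_s: 21.48
eef_pos: [0.6325, 0.0047, 0.0936]
ee_rot: [-0.0, 0.487, 0.873, -0.0]
contact_force: [-9.9, 3.0, 18.9]
width: 0.0531
finger_force: 111.7
```

```bash
python3 -c "
from h import *
p,a,o=pose(); print(a,o['wrist_torque'],o['contact_force'],o['width'],o['tau'][5])"
```

```text
0.5523511960456502 [0.64024466 1.49208155 2.34640542] [-9.88999356  2.95345701 18.900457  ] 0.05306874809522132 2.331143617630005
```

>>> apply_moves:
  xyz:
    - [0, 0, 0]
    - [0, 0, 0]
    - [0, 0, 0]
    - [0, 0, 0]
  turn: [0.05, 0, 0, 0]
  fingers: [1, 1, 1, 1]

```text
time_s: 21.98
eef_pos: [0.6337, 0.0023, 0.0936]
ee_rot: [0.002, 0.51, 0.86, -0.001]
contact_force: [-2.0, -15.7, 12.2]
width: 0.0526
finger_force: 115.6
```

```bash
python3 -c "
from h import *
p,a,o=pose(); print(a,o['wrist_torque'],o['contact_force'],o['width'],o['tau'][5])"
```

```text
0.5002840627396222 [-3.23031837  0.90317778  0.15848414] [ -2.02618055 -15.73831359  12.19879946] 0.052633460644287026 0.1487132627516985
```

The torque peaked at 2.35 N m and then the pads slipped, so the sleeve is against the far stop. I'll release and rise straight up.

>>> apply_moves:
  xyz:
    - [0, 0, 0]
    - [0, 0, 0]
    - [0, 0, 0]
    - [0, 0, -30]
    - [0, 0, -50]
    - [0, 0, -50]
    - [0, 0, 0]
  turn: [0, 0, 0, 0, 0, 0, 0]
  fingers: [0.4, 0, 0, 0, 0, 0, 0]

```text
time_s: 22.85
eef_pos: [0.6349, 0.0044, 0.2265]
ee_rot: [0.003, 0.51, 0.86, 0.002]
contact_force: [-0.3, -0.6, -1.3]
width: 0.0859
finger_force: 0.0
```

```bash
python3 -c "
from h import *
plan((.50,.29,.27,1.6708)); c=shot('wrist','w7'); x=proj(c,[.6327,.0042,.12]).round().astype(int); print(x)
s=shot('scene','s7'); t=shot('top','t7')
y0=min(max(x[1]-60,0),280);x0=x[0]-60
a=cv2.resize(c['frame'][y0:y0+120,x0:x0+120,::-1],(500,500),interpolation=cv2.INTER_CUBIC); b=cv2.resize(s['frame'][185:245,245:305,::-1],(300,300),interpolation=cv2.INTER_CUBIC)
cv2.imwrite('pics/m7.png',np.hstack([a,np.vstack([b,np.zeros((200,300,3),np.uint8)])]))"
```

```text
now [0.6349 0.0044 0.2265] psi 0.5003 t 22.85 w 0.0859
shift [315.3  18.6 -43.5] n 6 then turn -1.17 n 7
[319 195]
```

View pics/m7.png

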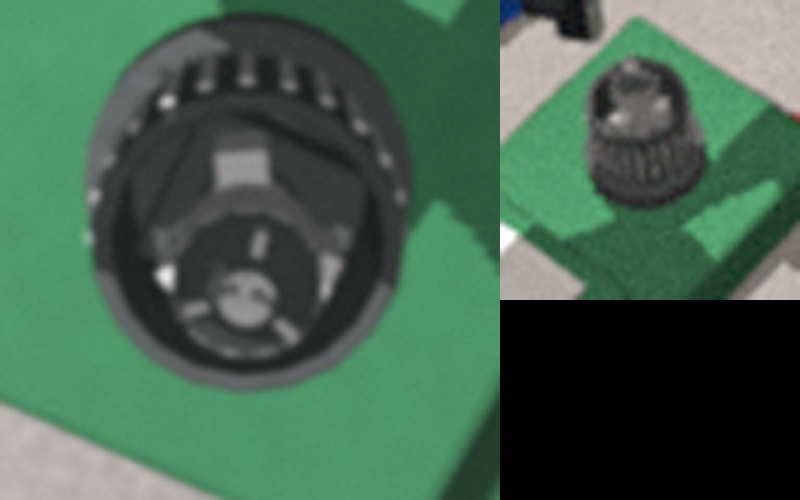

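The chuck jaws now sit under the head around the shank, with the cone at (245,297) and upright. As a tightness check I'll regrip at a fresh angle and feel whether the sleeve stops within about 0.1 rad.

```bash
python3 -c "
from h import *
plan((.6327,.0044,.2265,1.0),(.6327,.0044,.093,1.0))"
```

```text
now [0.6325 0.0045 0.2216] psi 0.5002 t 23.0 w 0.0852
shift [-0.2  0.1 -4.9] n 1 then turn -0.5 n 3
shift [  0.    0.  133.5] n 3 then turn -0.0 n 0
```

>>> apply_moves:
  xyz:
    - [1, -2, 0]
    - [0, 0, 0]
    - [0, 0, 0]
    - [0, 0, 45]
    - [0, 0, 50]
    - [0, 0, 30]
    - [0, 0, 8]
    - [0, 0, 0]
    - [0, 0, 0]
  turn: [-0.17, -0.17, -0.16, 0, 0, 0, 0, 0, 0]
  fingers: [0, 0, 0, 0, 0, 0, 0, 0, 0.5]

```text
time_s: 24.12
eef_pos: [0.6314, 0.0042, 0.0905]
ee_rot: [0.001, 0.282, 0.96, 0.0]
contact_force: [-0.0, -0.0, 0.2]
width: 0.0696
finger_force: 0.0
```

>>> apply_moves:
  xyz:
    - [0, 0, 0]
    - [0, 0, 0]
    - [0, 0, 0]
    - [0, 0, 0]
    - [0, 0, 0]
    - [0, 0, 0]
    - [0, 0, 0]
  turn: [0, 0, 0, 0, 0.06, 0, 0]
  fingers: [1, 1, 1, 1, 1, 1, 1]

```text
time_s: 25.0
eef_pos: [0.632, 0.005, 0.0913]
ee_rot: [0.002, 0.31, 0.951, 0.001]
contact_force: [-1.8, 7.2, 14.1]
width: 0.0525
finger_force: 114.8
```

```bash
python3 -c "
from h import *
p,a,o=pose(); print(p,a,o['wrist_torque'],o['contact_force'],o['width'],o['tau'][5])"
```

```text
[0.63197392 0.00496931 0.09134992] 0.940210619936289 [1.17387155 0.25981321 0.19675872] [-1.82500357  7.15946199 14.08325108] 0.05248919317093535 0.17339221201837063
```

>>> apply_moves:
  xyz:
    - [0, 0, 0]
    - [0, 0, 0]
    - [0, 0, 0]
  turn: [0.05, 0, 0]
  fingers: [1, 1, 1]

```text
time_s: 25.38
eef_pos: [0.632, 0.005, 0.0914]
ee_rot: [0.002, 0.332, 0.943, 0.0]
contact_force: [-1.0, 6.6, 13.7]
width: 0.0525
finger_force: 115.1
```

```bash
python3 -c "
from h import *
p,a,o=pose(); print(p,a,o['wrist_torque'],o['contact_force'],o['width'],o['tau'][5])"
```

```text
[0.6319654  0.00498081 0.09136446] 0.8940935483593404 [1.18850787 0.12282514 4.02055727] [-0.99907353  6.5993863  13.68238906] 0.052504954390822776 4.021551758050919
```

The sleeve moves about 0.1 rad and then stops hard at 4 N m, so it is at the far stop and the bit is tight. I'll release it and go over the tray.

>>> apply_moves:
  xyz:
    - [0, 0, 0]
    - [0, 0, 0]
    - [0, 0, 0]
    - [0, 0, -30]
    - [0, 0, -50]
    - [0, 0, -55]
    - [0, 0, -55]
    - [0, 0, 0]
  turn: [-0.03, 0, 0, 0, 0, 0, 0, 0]
  fingers: [1, 0.4, 0, 0, 0, 0, 0, 0]
  grip_force: 60

```text
time_s: 26.38
eef_pos: [0.6327, 0.0039, 0.2845]
ee_rot: [0.004, 0.32, 0.947, 0.001]
contact_force: [-0.2, -0.5, -0.3]
width: 0.0851
finger_force: 0.0
```

```bash
python3 -c "
from h import *
plan((.43,.26,.29,1.5708),(.43,.34,.29,1.5708))"
```

```text
now [0.6327 0.0039 0.2845] psi 0.9199 t 26.38 w 0.0851
shift [316.4  80.9  -5.5] n 6 then turn -0.651 n 4
shift [-0. 80. -0.] n 2 then turn -0.0 n 0
```

>>> apply_moves:
  xyz:
    - [45, 12, -1]
    - [54, 13, -1]
    - [54, 14, -1]
    - [54, 14, -1]
    - [54, 14, -1]
    - [55, 14, 0]
    - [0, 0, 0]
    - [0, 0, 0]
    - [0, 0, 0]
    - [0, 0, 0]
  turn: [0, 0, 0, 0, 0, 0, -0.17, -0.17, -0.17, -0.141]
  fingers: [0, 0, 0, 0, 0, 0, 0, 0, 0, 0]

```text
time_s: 27.62
eef_pos: [0.428, 0.2599, 0.2838]
ee_rot: [-0.0, -0.003, 1.0, -0.0]
contact_force: [0.0, -0.2, 0.3]
width: 0.0853
finger_force: 0.0
```

>>> apply_moves:
  xyz:
    - [0, 0, 0]
  turn: [0]
  fingers: [0]

```text
time_s: 27.75
eef_pos: [0.4282, 0.2599, 0.2839]
ee_rot: [-0.0, 0.0, 1.0, -0.0]
contact_force: [-0.5, -0.2, 0.2]
width: 0.0852
finger_force: 0.0
```

```bash
cat > jf.py <<'E'
from h import *
from scipy.optimize import minimize
from scipy.spatial import ConvexHull
def boxes(x,y,yaw,z):
    R=np.array([[np.cos(yaw),-np.sin(yaw)],[np.sin(yaw),np.cos(yaw)]]); out=[]
    for x0,x1,h in ((-.03,.03,.022),(-.03,.011,.034)):
        out.append(np.array([[*(R@[a,b]+[x,y]),z+c] for a in(x0,x1) for b in(-.014,.014) for c in(0,h)]))
    return out
def sil(c,prm,S=4,org=(0,0),size=(90,90)):
    m=np.zeros((size[1]*S,size[0]*S),np.uint8)
    for b in boxes(*prm):
        p=cv2.projectPoints(b,cv2.Rodrigues(np.array(c['R']))[0],np.array(c['t']),K(c),np.array(c['dist_coeffs'],float))[0][:,0]
        q=((p-org+.5)*S-.5); h=cv2.convexHull((q*16).round().astype(np.int32)); cv2.fillConvexPoly(m,h,255,cv2.LINE_AA,4)
    return m.astype(np.float32)/255
def mask(c,thr=85): return (c['frame'].max(2)<thr).astype(np.uint8)
def fit(views,g,zfix=None,thr=85,S=4):
    data=[]
    for c in views:
        ctr=proj(c,[g[0],g[1],.017]); org=np.clip((ctr-45).round(),0,[549,309]); x0,y0=org.astype(int)
        f=cv2.resize(c['frame'][y0:y0+90,x0:x0+90],None,fx=S,fy=S,interpolation=cv2.INTER_CUBIC).max(2)
        m=(f<thr).astype(np.uint8); n,l,st,cen=cv2.connectedComponentsWithStats(m)
        k=min((i for i in range(1,n) if st[i,4]>600),key=lambda i:np.linalg.norm(cen[i]/S+org-ctr)); m=(l==k).astype(np.uint8)
        m=cv2.morphologyEx(m,cv2.MORPH_CLOSE,np.ones((25,25),np.uint8)).astype(np.float32); data.append((c,org,m))
    def cost(p):
        prm=(p[0],p[1],p[2],zfix if zfix is not None else p[3]); s=0
        for c,org,m in data:
            a=sil(c,prm,S,org); s+=1-np.minimum(a,m).sum()/np.maximum(a,m).sum()
        return s/len(data)
    x0=list(g[:3])+([] if zfix is not None else [.003]); n=len(x0)
    sim=np.array([x0]+[[x0[j]+([.006,.006,.15,.006][j] if i==j else 0) for j in range(n)] for i in range(n)])
    r=minimize(cost,x0,method='Nelder-Mead',options=dict(initial_simplex=sim,xatol=2e-4,fatol=1e-4,maxiter=200)); return r.x,r.fun
E
python3 - <<'E'
from h import *
plan((.43,.34,.29,1.5708)); shot('wrist','j1'); shot('top','tj1')
E
```

```text
now [0.4282 0.2599 0.2839] psi 1.5702 t 27.75 w 0.0852
shift [-1.8 80.1 -6.1] n 2 then turn -0.001 n 1
```

>>> apply_moves:
  xyz:
    - [0, 30, 0]
    - [0, 50, 0]
    - [0, 0, 0]
    - [0, 0, 0]
  turn: [0, 0, 0, 0]
  fingers: [0, 0, 0, 0]

```text
time_s: 28.35
eef_pos: [0.4281, 0.3399, 0.2839]
ee_rot: [-0.0, 0.001, 1.0, -0.0]
contact_force: [0.3, -0.3, 0.8]
width: 0.0854
finger_force: 0.0
```

```bash
python3 - <<'E'
from jf import *
np.set_printoptions(precision=4,suppress=True)
shot('wrist','j2'); v=[load('j1'),load('j2')]
for c in v:
    m=mask(c); n,l,st,cen=cv2.connectedComponentsWithStats(m)
    print([(cen[i].round(),st[i,4],onz(c,cen[i],.02)[:2].round(3)) for i in range(1,n) if 200<st[i,4]<6000])
for n,g in {'A':(.576,.302,.13),'B':(.576,.227,.1),'C':(.47,.374,-.0),'D':(.484,.3,.03)}.items():
    print(n,*fit(v,g),*[fit([c],g,.003) for c in v])
E
```

```text
[(array([279.,  35.]), np.int32(2790), array([0.297, 0.213])), (array([ 6., 68.]), np.int32(575), array([ 0.328, -0.082])), (array([453.,  79.]), np.int32(471), array([0.34 , 0.399])), (array([135., 147.]), np.int32(1290), array([0.414, 0.045])), (array([ 30., 154.]), np.int32(385), array([ 0.421, -0.077])), (array([ 77., 163.]), np.int32(683), array([ 0.431, -0.025])), (array([421., 198.]), np.int32(1472), array([0.474, 0.374])), (array([358., 211.]), np.int32(1178), array([0.489, 0.301])), (array([577., 230.]), np.int32(782), array([0.514, 0.569])), (array([  5., 277.]), np.int32(659), array([ 0.579, -0.148])), (array([358., 277.]), np.int32(1076), array([0.578, 0.303])), (array([300., 278.]), np.int32(658), array([0.579, 0.231]))]
[(array([208.,  35.]), np.int32(2458), array([0.296, 0.22 ])), (array([380.,  83.]), np.int32(231), array([0.344, 0.4  ])), (array([ 83., 153.]), np.int32(1506), array([0.42 , 0.065])), (array([ 12., 161.]), np.int32(416), array([ 0.43 , -0.021])), (array([352., 201.]), np.int32(1000), array([0.478, 0.373])), (array([294., 209.]), np.int32(630), array([0
[... 266 characters left out ...]
828, 0.3038, 0.1875]), np.float64(0.08638656139373779)) (array([ 0.6038,  0.2974, -0.157 ]), np.float64(0.9211300611495972))
B [ 0.6293  0.2063 -0.2398 -0.0634] 0.9029713869094849 (array([ 0.6063,  0.2257, -0.184 ]), np.float64(0.9219735860824585)) (array([ 0.6056,  0.2113, -0.4891]), np.float64(0.9232386946678162))
C [ 0.4764  0.3747 -0.1045 -0.0013] 0.15067383646965027 (array([ 0.4752,  0.3738, -0.0824]), np.float64(0.05762559175491333)) (array([ 0.4757,  0.3736, -0.0852]), np.float64(0.2617347240447998))
D [ 0.4929  0.3012  0.0947 -0.0074] 0.2738529443740845 (array([0.49  , 0.3002, 0.1062]), np.float64(0.06426286697387695)) (array([0.4888, 0.3013, 0.0476]), np.float64(0.5285283327102661))
```

```bash
python3 - <<'E'
from jf import *
np.set_printoptions(precision=4,suppress=True)
v=[load('j1'),load('j2')]
G={'A':(.582,.304,.18),'B':(.58,.231,.1),'C':(.475,.374,-.08),'D':(.49,.301,.1)}
for n,g in G.items():
    for t in (100,115,130):
        r=[fit([c],g,.003,thr=t) for c in v]; print(n,t,*[(x[0],round(float(x[1]),3)) for x in r])
E
```

```text
A 100 (array([0.582 , 0.3042, 0.2053]), 0.046) (array([0.5823, 0.3044, 0.1557]), 0.084)
A 115 (array([0.5813, 0.3043, 0.1919]), 0.045) (array([0.5823, 0.3045, 0.1738]), 0.052)
A 130 (array([0.5478, 0.3261, 1.5704]), 0.586) (array([0.5818, 0.3044, 0.1806]), 0.055)
B 100 (array([0.5849, 0.2293, 0.0922]), 0.088) (array([0.5842, 0.2293, 0.0794]), 0.082)
B 115 (array([0.5839, 0.2295, 0.1096]), 0.055) (array([0.5843, 0.2295, 0.1054]), 0.053)
B 130 (array([0.5838, 0.2295, 0.119 ]), 0.063) (array([0.584 , 0.2296, 0.1158]), 0.057)
C 100 (array([ 0.4752,  0.374 , -0.1061]), 0.029) (array([ 0.4758,  0.3739, -0.1074]), 0.193)
C 115 (array([ 0.4761,  0.3745, -0.1196]), 0.059) (array([ 0.4761,  0.3742, -0.1022]), 0.063)
C 130 (array([ 0.4799,  0.3734, -0.4308]), 0.688) (array([ 0.5036,  0.3796, -1.7552]), 0.726)
D 100 (array([0.4905, 0.3004, 0.0876]), 0.042) (array([0.4889, 0.3011, 0.0665]), 0.371)
D 115 (array([0.4903, 0.3004, 0.0586]), 0.061) (array([0.4886, 0.3012, 0.0903]), 0.043)
D 130 (array([ 0.5213,  0.3208, -1.645 ]), 0.715) (array([0.4884, 0.3013, 0.098 ]), 0.594)
```

The silhouette fits agree across the two views within 1–2 mm. I'll check the fitted height too, then take jaw C first.

```bash
python3 - <<'E'
from jf import *
np.set_printoptions(precision=4,suppress=True)
v=[load('j1'),load('j2')]
for n,g in {'A':(.582,.304,.18),'B':(.584,.2295,.11),'C':(.476,.374,-.11),'D':(.489,.301,.08)}.items(): print(n,*fit(v,g,thr=115))
plan((.4728,.3743,.2,1.464))
E
```

```text
A [0.5822 0.3043 0.1827 0.0013] 0.04950752854347229
B [0.585  0.2291 0.1084 0.0008] 0.05039307475090027
C [ 0.475   0.3736 -0.1137  0.0064] 0.057595402002334595
D [0.4907 0.3011 0.0903 0.0012] 0.05873614549636841
now [0.4282 0.3395 0.2841] psi 1.5695 t 28.4 w 0.0857
shift [-44.5  34.8  84.1] n 2 then turn 0.106 n 1
```

>>> apply_moves:
  xyz:
    - [-22, 17, 40]
    - [-22, 17, 42]
    - [0, 0, 0]
    - [0, 0, 0]
  turn: [0, 0, 0.107, 0]
  fingers: [0.35, 0.35, 0.35, 0.35]

```text
time_s: 28.9
eef_pos: [0.4725, 0.3732, 0.202]
ee_rot: [-0.0, 0.054, 0.999, -0.0]
contact_force: [-0.1, -0.1, -0.6]
width: 0.0558
finger_force: 0.0
```

```bash
cat > chk.py <<'E'
# usage: chk.py name x y yaw : re-measure jaw from the present wrist view and plan the descent
import sys; from jf import *
n=sys.argv[1]; g=[float(a) for a in sys.argv[2:5]]; c=shot('wrist',n)
for t in (100,115): 
    r,f=fit([c],g,.003,thr=t); print(t,r.round(4),round(float(f),3))
    x,y,a=r; plan((x-.003*np.cos(a),y-.003*np.sin(a),.010,a+np.pi/2))
E
python3 chk.py c1 .476 .374 -.107
```

```text
100 [ 0.4751  0.3739 -0.1014] 0.014
now [0.4726 0.3734 0.2026] psi 1.4647 t 28.95 w 0.0554
shift [  0.5   0.7 192.6] n 4 then turn -0.005 n 1
115 [ 0.4751  0.3739 -0.1025] 0.055
now [0.4726 0.3734 0.2026] psi 1.4647 t 28.95 w 0.0554
shift [  0.5   0.7 192.6] n 4 then turn -0.004 n 1
```

The fitted base heights are 1–6 mm, against the 3 mm floor expected, and jaw C is confirmed within 1 mm. Grasping it.

>>> apply_moves:
  xyz:
    - [0, 1, 50]
    - [0, 0, 55]
    - [0, 0, 50]
    - [0, 0, 30]
    - [0, 0, 7]
    - [0, 0, 0]
    - [0, 0, 0]
    - [0, 0, 0]
    - [0, 0, 0]
    - [0, 0, 0]
  turn: [-0.004, 0, 0, 0, 0, 0, 0, 0, 0, 0]
  fingers: [0.35, 0.35, 0.35, 0.35, 0.35, 0.35, 1, 1, 1, 1]
  grip_force: 60

```text
time_s: 30.2
eef_pos: [0.4732, 0.3755, 0.0119]
ee_rot: [0.001, 0.051, 0.999, 0.001]
contact_force: [-1.1, -2.2, 10.3]
width: 0.027
finger_force: 60.0
```

>>> apply_moves:
  xyz:
    - [0, 0, 0]
    - [0, 0, -15]
    - [0, 0, -40]
    - [0, 0, -55]
    - [0, 0, -55]
    - [0, 0, -40]
    - [0, 0, 0]
  turn: [0, 0, 0, 0, 0, 0, 0]
  fingers: [1, 1, 1, 1, 1, 1, 1]

```text
time_s: 31.08
eef_pos: [0.4737, 0.376, 0.2197]
ee_rot: [0.003, 0.051, 0.999, 0.002]
contact_force: [0.4, -0.3, -3.8]
width: 0.0269
finger_force: 60.0
```

```bash
python3 -c "
from h import *
plan((.432,-.352,.215,1.488),(.432,-.352,.0135,1.488))"
```

```text
now [0.4737 0.376  0.2197] psi 1.4683 t 31.07 w 0.0269
shift [ -33.1 -728.4    4.7] n 13 then turn -0.02 n 1
shift [  0.    0.  201.5] n 4 then turn -0.0 n 0
```

>>> apply_moves:
  xyz:
    - [-2, -30, 0]
    - [-2, -52, 0]
    - [-2, -54, 0]
    - [-2, -54, 0]
    - [-2, -54, 0]
    - [-2, -54, 0]
    - [-3, -54, 0]
    - [-3, -54, 0]
    - [-3, -54, 0]
    - [-3, -54, 0]
  turn: [0, 0, 0, 0, 0, 0, 0, 0, 0, 0]
  fingers: [1, 1, 1, 1, 1, 1, 1, 1, 1, 1]

```text
time_s: 32.33
eef_pos: [0.4426, -0.1401, 0.215]
ee_rot: [-0.0, 0.051, 0.999, 0.0]
contact_force: [1.4, 0.6, -3.4]
width: 0.0268
finger_force: 60.0
```

>>> apply_moves:
  xyz:
    - [-2, -54, 0]
    - [-2, -54, 0]
    - [-2, -54, 0]
    - [-3, -50, 0]
    - [0, 0, 0]
    - [0, 0, 0]
    - [0, 0, 0]
  turn: [0, 0, 0, 0, -0.02, 0, 0]
  fingers: [1, 1, 1, 1, 1, 1, 1]

```text
time_s: 33.2
eef_pos: [0.4307, -0.3492, 0.2151]
ee_rot: [-0.0, 0.041, 0.999, 0.0]
contact_force: [0.1, -0.3, -3.2]
width: 0.0266
finger_force: 60.4
```

```bash
python3 -c "
from h import *
plan((.432,-.352,.0135,1.488)); c=shot('wrist','tote1')
cv2.imwrite('pics/tote1b.png',cv2.resize(c['frame'][:,:,::-1],(800,500),interpolation=cv2.INTER_CUBIC))"
```

```text
now [ 0.4307 -0.3492  0.2151] psi 1.4887 t 33.2 w 0.0266
shift [ -1.5  -2.7 201.6] n 4 then turn 0.001 n 1
```

View pics/tote1b.png

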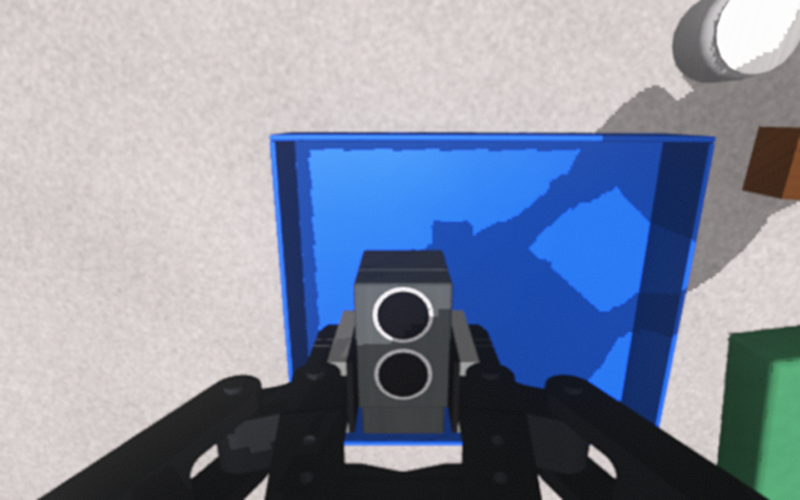

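The jaw is held level with its holes up. The tote's near rim corners are at (275,135) and (714,138), and its near floor corners are at about (306,150) and (662,145). I'll check the slot against them and measure the floor height.

```bash
python3 -c "
from h import *
np.set_printoptions(precision=4,suppress=True)
c=load('tote1');W=lambda u,v:((u+.5)/1.25-.5,(v+.5)/1.25-.5)
for q in((275,135),(714,138)): print(onz(c,W(*q),.06))
for q in((306,150),(662,145)): print(onz(c,W(*q),.005))
t=load('top0')
for z in(.0,.005): print('tote floor far corners via top',[onz(t,q,z) for q in((416,181),(515,189))])
plan((.4335,-.351,.0135,1.488))"
```

```text
[ 0.3626 -0.4276  0.06  ]
[ 0.3873 -0.1444  0.06  ]
[ 0.3765 -0.4208  0.005 ]
[ 0.3948 -0.1473  0.005 ]
tote floor far corners via top [array([ 0.6206, -0.1772,  0.    ]), array([ 0.6021, -0.4627,  0.    ])]
tote floor far corners via top [array([ 0.6196, -0.176 ,  0.005 ]), array([ 0.6012, -0.4604,  0.005 ])]
now [ 0.4308 -0.3494  0.2153] psi 1.4888 t 33.25 w 0.0269
shift [ -2.8  -1.4 201.8] n 4 then turn 0.001 n 1
```

>>> apply_moves:
  xyz:
    - [-2, -1, 50]
    - [-1, 0, 55]
    - [0, 0, 50]
    - [0, 0, 35]
    - [0, 0, 8]
    - [0, 0, 0]
    - [0, 0, 2]
    - [0, 0, 0]
  turn: [0, 0, 0, 0, 0, 0, 0, 0]
  fingers: [1, 1, 1, 1, 1, 1, 1, 1]

```text
time_s: 34.25
eef_pos: [0.4342, -0.3521, 0.0163]
ee_rot: [0.001, 0.041, 0.999, -0.001]
contact_force: [0.4, -0.3, -3.1]
width: 0.0269
finger_force: 60.2
```

>>> apply_moves:
  xyz:
    - [0, 0, 1]
    - [0, 0, 0]
  turn: [0, 0]
  fingers: [1, 1]

```text
time_s: 34.5
eef_pos: [0.4338, -0.3518, 0.0145]
ee_rot: [0.0, 0.041, 0.999, -0.0]
contact_force: [-0.3, -0.0, -3.2]
width: 0.027
finger_force: 60.2
```

>>> apply_moves:
  xyz:
    - [0, 0, 1]
    - [0, 0, 0]
    - [0, 0, 0]
  turn: [0, 0, 0]
  fingers: [1, 1, 1]

```text
time_s: 34.88
eef_pos: [0.4337, -0.3517, 0.0132]
ee_rot: [-0.0, 0.041, 0.999, 0.0]
contact_force: [-0.6, 0.0, -3.2]
width: 0.0272
finger_force: 60.2
```

>>> apply_moves:
  xyz:
    - [0, 0, 1]
    - [0, 0, 0]
    - [0, 0, 0]
  turn: [0, 0, 0]
  fingers: [1, 1, 1]

```text
time_s: 35.25
eef_pos: [0.4337, -0.3517, 0.0129]
ee_rot: [0.0, 0.041, 0.999, -0.0]
contact_force: [-3.6, 1.8, 12.7]
width: 0.027
finger_force: 62.3
```

The jaw is on the floor at TCP 12.9 mm, which puts the floor at about 4 mm. I'll release it and return for jaw D.

>>> apply_moves:
  xyz:
    - [0, 0, 0]
    - [0, 0, 0]
    - [0, 0, 0]
    - [0, 0, -40]
    - [0, 0, -50]
    - [0, 0, -50]
    - [0, 0, -50]
    - [0, 0, 0]
  turn: [0, 0, 0, 0, 0, 0, 0, 0]
  fingers: [0.6, 0.35, 0.35, 0.35, 0.35, 0.35, 0.35, 0.35]

```text
time_s: 36.25
eef_pos: [0.4351, -0.353, 0.206]
ee_rot: [0.002, 0.041, 0.999, -0.002]
contact_force: [-0.3, 0.4, -0.8]
width: 0.0555
finger_force: 0.0
```

```bash
python3 -c "
from h import *
plan((.4865,.3006,.2,1.651))"
```

```text
now [ 0.4351 -0.353   0.206 ] psi 1.488 t 36.25 w 0.0555
shift [  2.8 655.6   6. ] n 11 then turn -0.163 n 1
```

>>> apply_moves:
  xyz:
    - [0, 35, 0]
    - [0, 54, 0]
    - [0, 54, 0]
    - [0, 54, 0]
    - [0, 54, 0]
    - [0, 54, 0]
    - [0, 54, 0]
    - [0, 54, 0]
    - [0, 54, 0]
    - [0, 54, 0]
  turn: [0, 0, 0, 0, 0, 0, 0, 0, 0, 0]
  fingers: [0.35, 0.35, 0.35, 0.35, 0.35, 0.35, 0.35, 0.35, 0.35, 0.35]

```text
time_s: 37.5
eef_pos: [0.4763, 0.1693, 0.2015]
ee_rot: [-0.001, 0.041, 0.999, -0.0]
contact_force: [0.9, 0.1, 0.4]
width: 0.0553
finger_force: 0.0
```

>>> apply_moves:
  xyz:
    - [1, 54, 3]
    - [1, 54, 3]
    - [1, 26, 0]
    - [0, 0, 0]
    - [0, 0, 0]
    - [0, 0, 0]
  turn: [0, 0, 0, -0.163, 0, 0]
  fingers: [0.35, 0.35, 0.35, 0.35, 0.35, 0.35]

```text
time_s: 38.25
eef_pos: [0.4847, 0.3009, 0.1958]
ee_rot: [-0.0, -0.038, 0.999, -0.0]
contact_force: [-0.7, 0.4, 0.2]
width: 0.0559
finger_force: 0.0
```

```bash
python3 chk.py d1 .4895 .301 .085
```

```text
100 [0.4893 0.3004 0.0935] 0.019
now [0.4848 0.3009 0.196 ] psi 1.6474 t 38.3 w 0.0555
shift [ -1.4  -0.9 186. ] n 4 then turn -0.017 n 1
115 [0.4891 0.3003 0.0861] 0.07
now [0.4848 0.3009 0.196 ] psi 1.6474 t 38.3 w 0.0555
shift [ -1.3  -1.  186. ] n 4 then turn -0.009 n 1
```

>>> apply_moves:
  xyz:
    - [-1, -1, 50]
    - [0, 0, 55]
    - [0, 0, 45]
    - [0, 0, 28]
    - [0, 0, 7]
    - [0, 0, 0]
    - [0, 0, 0]
    - [0, 0, 0]
    - [0, 0, 0]
    - [0, 0, 0]
  turn: [-0.014, 0, 0, 0, 0, 0, 0, 0, 0, 0]
  fingers: [0.35, 0.35, 0.35, 0.35, 0.35, 0.35, 1, 1, 1, 1]

```text
time_s: 39.55
eef_pos: [0.4867, 0.3007, 0.0127]
ee_rot: [0.001, -0.047, 0.999, 0.0]
contact_force: [-1.7, -0.9, 9.4]
width: 0.0266
finger_force: 59.8
```

>>> apply_moves:
  xyz:
    - [0, 0, 0]
    - [0, 0, -15]
    - [0, 0, -40]
    - [0, 0, -55]
    - [0, 0, -55]
    - [0, 0, -40]
    - [0, 0, 0]
  turn: [0, 0, 0, 0, 0, 0, 0]
  fingers: [1, 1, 1, 1, 1, 1, 1]

```text
time_s: 40.42
eef_pos: [0.4871, 0.301, 0.2203]
ee_rot: [0.003, -0.047, 0.999, 0.001]
contact_force: [-0.4, 0.2, -4.6]
width: 0.0269
finger_force: 60.4
```

```bash
python3 -c "
from h import *
plan((.445,-.223,.212,1.488))"
```

```text
now [0.4871 0.301  0.2203] psi 1.665 t 40.42 w 0.0269
shift [  91.2 -517.7    8.3] n 9 then turn 0.177 n 1
```

>>> apply_moves:
  xyz:
    - [6, -35, 0]
    - [9, -52, 1]
    - [9, -53, 1]
    - [9, -53, 1]
    - [9, -53, 1]
    - [9, -53, 1]
    - [10, -53, 1]
    - [10, -53, 1]
    - [10, -53, 1]
    - [10, -53, 0]
  turn: [0, 0, 0, 0, 0, 0, 0, 0, 0, 0]
  fingers: [1, 1, 1, 1, 1, 1, 1, 1, 1, 1]

```text
time_s: 41.68
eef_pos: [0.4423, -0.2182, 0.2076]
ee_rot: [-0.001, -0.047, 0.999, 0.0]
contact_force: [0.2, 0.5, -4.8]
width: 0.0268
finger_force: 60.4
```

>>> apply_moves:
  xyz:
    - [0, -7, 0]
    - [0, 0, 0]
    - [0, 0, 0]
  turn: [0.177, 0, 0]
  fingers: [1, 1, 1]

```text
time_s: 42.05
eef_pos: [0.4437, -0.2229, 0.2079]
ee_rot: [-0.0, 0.039, 0.999, 0.0]
contact_force: [-0.1, 0.8, -4.2]
width: 0.0266
finger_force: 60.8
```

```bash
python3 -c "
from h import *
plan((.445,-.223,.015,1.488))"
```

```text
now [ 0.4437 -0.2229  0.2079] psi 1.4923 t 42.05 w 0.0266
shift [ -1.3   0.  192.9] n 4 then turn 0.004 n 1
```

>>> apply_moves:
  xyz:
    - [-1, 0, 50]
    - [0, 0, 55]
    - [0, 0, 50]
    - [0, 0, 30]
    - [0, 0, 8]
    - [0, 0, 0]
    - [0, 0, 1]
    - [0, 0, 0]
  turn: [0, 0, 0, 0, 0, 0, 0, 0]
  fingers: [1, 1, 1, 1, 1, 1, 1, 1]

```text
time_s: 43.05
eef_pos: [0.4456, -0.2242, 0.0152]
ee_rot: [0.001, 0.041, 0.999, -0.0]
contact_force: [-0.1, 0.5, -5.2]
width: 0.0272
finger_force: 61.0
```

>>> apply_moves:
  xyz:
    - [0, 0, 0.8]
    - [0, 0, 0]
  turn: [0, 0]
  fingers: [1, 1]

```text
time_s: 43.3
eef_pos: [0.4452, -0.2241, 0.0137]
ee_rot: [0.0, 0.041, 0.999, -0.0]
contact_force: [-0.2, 0.3, -0.1]
width: 0.0272
finger_force: 61.5
```

Contact: the force went from -5 to 0 N. I'll release it and go for jaw A.

>>> apply_moves:
  xyz:
    - [0, 0, 0]
    - [0, 0, 0]
    - [0, 0, 0]
    - [0, 0, -40]
    - [0, 0, -50]
    - [0, 0, -50]
    - [0, 0, -50]
    - [0, 0, 0]
  turn: [0, 0, 0, 0, 0, 0, 0, 0]
  fingers: [0.6, 0.35, 0.35, 0.35, 0.35, 0.35, 0.35, 0.35]

```text
time_s: 44.3
eef_pos: [0.4466, -0.2249, 0.2069]
ee_rot: [0.003, 0.041, 0.999, -0.002]
contact_force: [-0.7, 0.1, -0.8]
width: 0.0556
finger_force: 0.0
```

```bash
python3 -c "
from h import *
plan((.579,.3039,.2,1.751))"
```

```text
now [ 0.4466 -0.2249  0.2069] psi 1.4881 t 44.3 w 0.0556
shift [-88.2 537.9   6.9] n 10 then turn -0.263 n 2
```

>>> apply_moves:
  xyz:
    - [-6, 36, 0]
    - [-9, 54, 1]
    - [-9, 54, 1]
    - [-9, 54, 1]
    - [-9, 54, 1]
    - [-9, 54, 0]
    - [-9, 54, 0]
    - [-9, 54, 0]
    - [-9, 54, 0]
    - [-10, 54, 0]
  turn: [0, 0, 0, 0, 0, 0, 0, 0, 0, 0]
  fingers: [0.35, 0.35, 0.35, 0.35, 0.35, 0.35, 0.35, 0.35, 0.35, 0.35]

```text
time_s: 45.55
eef_pos: [0.5757, 0.2907, 0.1984]
ee_rot: [-0.001, 0.041, 0.999, -0.0]
contact_force: [0.9, -1.5, -0.6]
width: 0.0552
finger_force: 0.0
```

>>> apply_moves:
  xyz:
    - [0, 16, 0]
    - [0, 0, 0]
    - [0, 0, 0]
    - [0, 0, 0]
  turn: [-0.13, -0.133, 0, 0]
  fingers: [0.35, 0.35, 0.35, 0.35]

```text
time_s: 46.05
eef_pos: [0.5771, 0.3046, 0.199]
ee_rot: [-0.0, -0.088, 0.996, -0.0]
contact_force: [-0.2, 0.5, -0.6]
width: 0.0556
finger_force: 0.0
```

```bash
python3 chk.py a1 .582 .304 .182
```

```text
100 [0.5821 0.3035 0.1748] 0.015
now [0.5772 0.3046 0.1992] psi 1.748 t 46.1 w 0.0555
shift [ -1.7  -1.9 189.2] n 4 then turn 0.002 n 1
115 [0.582  0.3035 0.1777] 0.063
now [0.5772 0.3046 0.1992] psi 1.748 t 46.1 w 0.0555
shift [ -1.6  -1.9 189.2] n 4 then turn -0.001 n 1
```

>>> apply_moves:
  xyz:
    - [-2, -2, 50]
    - [0, 0, 55]
    - [0, 0, 47]
    - [0, 0, 29]
    - [0, 0, 7]
    - [0, 0, 0]
    - [0, 0, 0]
    - [0, 0, 0]
    - [0, 0, 0]
    - [0, 0, 0]
  turn: [0, 0, 0, 0, 0, 0, 0, 0, 0, 0]
  fingers: [0.35, 0.35, 0.35, 0.35, 0.35, 0.35, 1, 1, 1, 1]

```text
time_s: 47.35
eef_pos: [0.5805, 0.3037, 0.0131]
ee_rot: [0.001, -0.09, 0.996, 0.0]
contact_force: [-0.8, -0.8, 8.1]
width: 0.0271
finger_force: 60.2
```

>>> apply_moves:
  xyz:
    - [0, 0, 0]
    - [0, 0, -15]
    - [0, 0, -40]
    - [0, 0, -55]
    - [0, 0, -55]
    - [0, 0, -40]
    - [0, 0, 0]
  turn: [0, 0, 0, 0, 0, 0, 0]
  fingers: [1, 1, 1, 1, 1, 1, 1]

```text
time_s: 48.22
eef_pos: [0.581, 0.3039, 0.2212]
ee_rot: [0.003, -0.09, 0.996, 0.001]
contact_force: [0.4, -0.2, -3.8]
width: 0.0268
finger_force: 59.9
```

```bash
python3 -c "
from h import *
plan((.46,.1,.212,1.751),(.541,-.361,.212,1.488))"
```

```text
now [0.581  0.3039 0.2212] psi 1.751 t 48.23 w 0.0268
shift [ 155.6 -179.     9.2] n 4 then turn -0.0 n 1
shift [   2.9 -468.1   -0. ] n 8 then turn 0.263 n 2
```

>>> apply_moves:
  xyz:
    - [8, -33, 0]
    - [13, -53, 0]
    - [13, -53, 0]
    - [13, -53, 0]
    - [13, -53, 0]
    - [13, -53, 0]
    - [13, -53, 0]
    - [13, -53, 0]
    - [13, -53, 0]
    - [13, -53, 0]
  turn: [0, 0, 0, 0, 0, 0, 0, 0, 0, 0]
  fingers: [1, 1, 1, 1, 1, 1, 1, 1, 1, 1]

```text
time_s: 49.48
eef_pos: [0.5471, -0.2223, 0.216]
ee_rot: [-0.001, -0.09, 0.996, 0.0]
contact_force: [2.0, 0.4, -3.0]
width: 0.027
finger_force: 59.9
```

>>> apply_moves:
  xyz:
    - [13, -53, 0]
    - [13, -53, 4]
    - [7, -31, 4]
    - [0, 0, 0]
    - [0, 0, 0]
    - [0, 0, 0]
    - [0, 0, 0]
  turn: [0, 0, 0, 0.13, 0.133, 0, 0]
  fingers: [1, 1, 1, 1, 1, 1, 1]

```text
time_s: 50.35
eef_pos: [0.5399, -0.3612, 0.2082]
ee_rot: [-0.0, 0.04, 0.999, 0.0]
contact_force: [-0.4, 0.4, -2.7]
width: 0.0267
finger_force: 60.0
```

```bash
python3 -c "
from h import *
plan((.541,-.361,.016,1.488))"
```

```text
now [ 0.5399 -0.3612  0.2082] psi 1.4912 t 50.35 w 0.0267
shift [ -1.1   0.3 192.2] n 4 then turn 0.003 n 1
```

>>> apply_moves:
  xyz:
    - [-1, 0, 50]
    - [0, 0, 55]
    - [0, 0, 50]
    - [0, 0, 30]
    - [0, 0, 7]
    - [0, 0, 0]
    - [0, 0, 1]
    - [0, 0, 0]
  turn: [0, 0, 0, 0, 0, 0, 0, 0]
  fingers: [1, 1, 1, 1, 1, 1, 1, 1]

```text
time_s: 51.35
eef_pos: [0.5417, -0.362, 0.0167]
ee_rot: [0.001, 0.041, 0.999, -0.001]
contact_force: [-0.4, -0.5, -3.0]
width: 0.0269
finger_force: 59.9
```

>>> apply_moves:
  xyz:
    - [0, 0, 1]
    - [0, 0, 0]
  turn: [0, 0]
  fingers: [1, 1]

```text
time_s: 51.6
eef_pos: [0.5411, -0.3616, 0.0147]
ee_rot: [0.0, 0.041, 0.999, -0.0]
contact_force: [0.3, -0.3, -2.5]
width: 0.0269
finger_force: 59.9
```

>>> apply_moves:
  xyz:
    - [0, 0, 1]
    - [0, 0, 0]
    - [0, 0, 0]
  turn: [0, 0, 0]
  fingers: [1, 1, 1]

```text
time_s: 51.98
eef_pos: [0.5412, -0.3617, 0.0141]
ee_rot: [0.0, 0.041, 0.999, -0.0]
contact_force: [-2.6, 2.1, 8.4]
width: 0.0271
finger_force: 61.5
```

It is on the floor. I'll release it and go for jaw B.

>>> apply_moves:
  xyz:
    - [0, 0, 0]
    - [0, 0, 0]
    - [0, 0, 0]
    - [0, 0, -40]
    - [0, 0, -50]
    - [0, 0, -50]
    - [0, 0, -50]
    - [0, 0, 0]
  turn: [0, 0, 0, 0, 0, 0, 0, 0]
  fingers: [0.6, 0.35, 0.35, 0.35, 0.35, 0.35, 0.35, 0.35]

```text
time_s: 52.98
eef_pos: [0.5427, -0.3628, 0.2077]
ee_rot: [0.003, 0.041, 0.999, -0.002]
contact_force: [-0.3, -0.7, 0.4]
width: 0.0557
finger_force: 0.0
```

```bash
python3 -c "
from h import *
plan((.581,.2292,.2,1.679))"
```

```text
now [ 0.5427 -0.3628  0.2077] psi 1.488 t 52.98 w 0.0557
shift [ 10.8 593.2   7.7] n 10 then turn -0.191 n 2
```

>>> apply_moves:
  xyz:
    - [1, 36, 0]
    - [1, 54, 0]
    - [1, 54, 0]
    - [1, 54, 0]
    - [1, 54, 0]
    - [1, 54, 0]
    - [1, 54, 0]
    - [1, 54, 0]
    - [1, 54, 0]
    - [1, 54, 0]
  turn: [0, 0, 0, 0, 0, 0, 0, 0, 0, 0]
  fingers: [0.35, 0.35, 0.35, 0.35, 0.35, 0.35, 0.35, 0.35, 0.35, 0.35]

```text
time_s: 54.22
eef_pos: [0.5739, 0.1612, 0.2026]
ee_rot: [-0.001, 0.041, 0.999, -0.0]
contact_force: [1.0, -0.1, 0.5]
width: 0.0557
finger_force: 0.0
```

>>> apply_moves:
  xyz:
    - [0, 50, 3]
    - [0, 21, 0]
    - [0, 0, 0]
    - [0, 0, 0]
    - [0, 0, 0]
    - [0, 0, 0]
  turn: [0, 0, -0.1, -0.091, 0, 0]
  fingers: [0.35, 0.35, 0.35, 0.35, 0.35, 0.35]

```text
time_s: 54.98
eef_pos: [0.5801, 0.2298, 0.2002]
ee_rot: [-0.0, -0.053, 0.999, -0.0]
contact_force: [-0.0, 0.6, 0.3]
width: 0.0557
finger_force: 0.0
```

```bash
python3 chk.py b1 .584 .2295 .108
```

```text
100 [0.5696 0.2077 0.1567] 0.044
now [0.5802 0.2299 0.2003] psi 1.6768 t 55.02 w 0.056
shift [ 15.8 -21.  190.3] n 4 then turn -0.051 n 1
115 [0.5699 0.2077 0.1745] 0.029
now [0.5802 0.2299 0.2003] psi 1.6768 t 55.02 w 0.056
shift [ 15.5 -21.1 190.3] n 4 then turn -0.069 n 1
```

Jaw B was knocked about 25 mm aside and is now at (0.570, 0.208). I'll shift over it and measure again before grasping.

>>> apply_moves:
  xyz:
    - [16, -21, 0]
    - [0, 0, 0]
    - [0, 0, 0]
  turn: [-0.06, 0, 0]
  fingers: [0.35, 0.35, 0.35]

```text
time_s: 55.4
eef_pos: [0.5669, 0.2077, 0.2006]
ee_rot: [0.0, -0.083, 0.997, 0.0]
contact_force: [0.1, 0.3, 0.1]
width: 0.0558
finger_force: 0.0
```

```bash
python3 chk.py b2 .57 .2077 .165
```

```text
100 [0.5709 0.2079 0.1802] 0.047
now [0.567  0.2079 0.2006] psi 1.7378 t 55.45 w 0.0554
shift [ -0.9  -0.6 190.6] n 4 then turn -0.013 n 1
115 [0.5711 0.2079 0.1873] 0.026
now [0.567  0.2079 0.2006] psi 1.7378 t 55.45 w 0.0554
shift [ -1.1  -0.7 190.6] n 4 then turn -0.02 n 1
```

>>> apply_moves:
  xyz:
    - [-1, -1, 50]
    - [0, 0, 55]
    - [0, 0, 48]
    - [0, 0, 29]
    - [0, 0, 7]
    - [0, 0, 0]
    - [0, 0, 0]
    - [0, 0, 0]
    - [0, 0, 0]
    - [0, 0, 0]
  turn: [-0.016, 0, 0, 0, 0, 0, 0, 0, 0, 0]
  fingers: [0.35, 0.35, 0.35, 0.35, 0.35, 0.35, 1, 1, 1, 1]

```text
time_s: 56.7
eef_pos: [0.5686, 0.2071, 0.013]
ee_rot: [0.001, -0.092, 0.996, 0.0]
contact_force: [-1.4, -0.0, 9.4]
width: 0.0269
finger_force: 60.1
```

>>> apply_moves:
  xyz:
    - [0, 0, 0]
    - [0, 0, -15]
    - [0, 0, -40]
    - [0, 0, -55]
    - [0, 0, -55]
    - [0, 0, -40]
    - [0, 0, 0]
  turn: [0, 0, 0, 0, 0, 0, 0]
  fingers: [1, 1, 1, 1, 1, 1, 1]

```text
time_s: 57.58
eef_pos: [0.5691, 0.2072, 0.221]
ee_rot: [0.003, -0.092, 0.996, 0.001]
contact_force: [-0.6, 0.0, -3.2]
width: 0.0271
finger_force: 59.9
```

```bash
python3 -c "
from h import *
plan((.552,-.232,.212,1.488))"
```

```text
now [0.5691 0.2072 0.221 ] psi 1.755 t 57.58 w 0.0271
shift [  97.3 -428.6    9. ] n 8 then turn 0.267 n 2
```

>>> apply_moves:
  xyz:
    - [8, -33, 0]
    - [12, -52, 0]
    - [12, -53, 0]
    - [12, -53, 0]
    - [12, -53, 0]
    - [12, -53, 0]
    - [12, -53, 3]
    - [10, -45, 3]
    - [7, -33, 3]
    - [0, 0, 0]
  turn: [0, 0, 0, 0, 0, 0, 0, 0, 0, 0.13]
  fingers: [1, 1, 1, 1, 1, 1, 1, 1, 1, 1]

```text
time_s: 58.82
eef_pos: [0.5498, -0.2339, 0.2065]
ee_rot: [-0.001, -0.025, 1.0, 0.0]
contact_force: [0.5, 1.4, -2.9]
width: 0.0272
finger_force: 59.9
```

>>> apply_moves:
  xyz:
    - [0, 0, 0]
    - [0, 0, 0]
    - [0, 0, 0]
  turn: [0.137, 0, 0]
  fingers: [1, 1, 1]

```text
time_s: 59.2
eef_pos: [0.5505, -0.2315, 0.2072]
ee_rot: [-0.0, 0.04, 0.999, 0.0]
contact_force: [-0.2, 0.2, -3.1]
width: 0.0263
finger_force: 60.0
```

```bash
python3 -c "
from h import *
plan((.552,-.232,.016,1.488))"
```

```text
now [ 0.5505 -0.2315  0.2072] psi 1.4913 t 59.2 w 0.0263
shift [ -1.6  -0.4 191.2] n 4 then turn 0.003 n 1
```

>>> apply_moves:
  xyz:
    - [-1, 0, 50]
    - [0, 0, 55]
    - [0, 0, 50]
    - [0, 0, 29]
    - [0, 0, 7]
    - [0, 0, 0]
    - [0, 0, 1]
    - [0, 0, 0]
  turn: [0, 0, 0, 0, 0, 0, 0, 0]
  fingers: [1, 1, 1, 1, 1, 1, 1, 1]

```text
time_s: 60.2
eef_pos: [0.5523, -0.2321, 0.0165]
ee_rot: [0.001, 0.041, 0.999, -0.0]
contact_force: [0.5, 0.8, -3.2]
width: 0.0265
finger_force: 59.9
```

>>> apply_moves:
  xyz:
    - [0, 0, 1]
    - [0, 0, 0]
    - [0, 0, 0]
  turn: [0, 0, 0]
  fingers: [1, 1, 1]

```text
time_s: 60.58
eef_pos: [0.5518, -0.2318, 0.0145]
ee_rot: [0.0, 0.041, 0.999, -0.0]
contact_force: [-0.1, 0.6, -3.4]
width: 0.0271
finger_force: 59.9
```

>>> apply_moves:
  xyz:
    - [0, 0, 1]
    - [0, 0, 0]
    - [0, 0, 0]
  turn: [0, 0, 0]
  fingers: [1, 1, 1]

```text
time_s: 60.95
eef_pos: [0.5518, -0.2319, 0.014]
ee_rot: [0.0, 0.041, 0.999, -0.0]
contact_force: [-3.7, 0.6, 8.5]
width: 0.0268
finger_force: 61.5
```

>>> apply_moves:
  xyz:
    - [0, 0, 0]
    - [0, 0, 0]
    - [0, 0, 0]
    - [0, 0, -40]
    - [0, 0, -50]
    - [0, 0, -50]
    - [0, 0, -50]
    - [0, 0, -30]
    - [0, 0, 0]
  turn: [0, 0, 0, 0, 0, 0, 0, 0, 0]
  fingers: [0.6, 0.35, 0.35, 0.35, 0.35, 0.35, 0.35, 0.35, 0.35]

```text
time_s: 62.08
eef_pos: [0.5528, -0.2323, 0.2359]
ee_rot: [0.002, 0.041, 0.999, -0.001]
contact_force: [0.2, 0.3, 0.0]
width: 0.0557
finger_force: 0.0
```

>>> apply_moves:
  xyz:
    - [50, -30, 0]
    - [50, -30, 0]
    - [30, -20, -20]
    - [0, 0, -20]
    - [0, 0, 0]
    - [0, 0, 0]
  turn: [0, 0, 0, 0, 0, 0]
  fingers: [0, 0, 0, 0, 0, 0]

```text
time_s: 62.82
eef_pos: [0.4154, -0.3004, 0.2723]
ee_rot: [-0.001, 0.041, 0.999, 0.0]
contact_force: [0.4, 0.5, 0.6]
width: 0.0855
finger_force: 0.0
```

```bash
python3 -c "
from h import *
plan((.5,.0,.3,1.5)); w=shot('wrist','f1'); t=shot('top','f1t'); s=shot('scene','f1s')
r=lambda a,W,H: cv2.resize(a[:,:,::-1],(W,H),interpolation=cv2.INTER_CUBIC)
top=np.hstack([r(t['frame'][140:280,190:400],450,300),r(s['frame'][180:260,230:323],350,300)])
cv2.imwrite('pics/final.png',np.vstack([top,np.hstack([r(w['frame'],480,300),r(t['frame'][160:290,390:530],320,300)])]))"
```

```text
now [ 0.4154 -0.3004  0.2723] psi 1.4884 t 62.83 w 0.0855
shift [-59.5 306.3 -27.7] n 6 then turn -0.012 n 1
```

View pics/final.png

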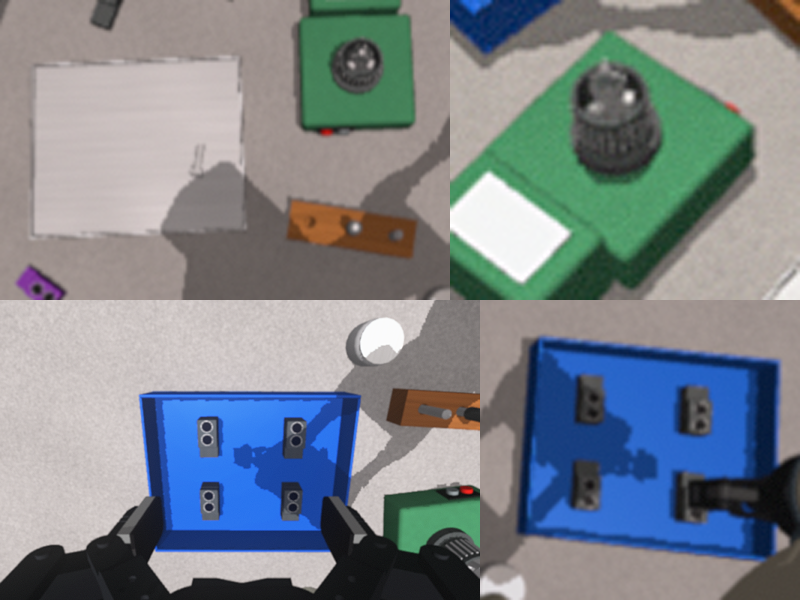

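The tray holds only the bolt, at (200,160). The four jaws lie flat in the tote, holes up and apart, at (207,437), (294,437), (210,500) and (291,500). The countersink is upright in the chuck and the other two bits are still in the block. I'm handing the job in.

```bash
python3 -c "
from plant import manip
print(manip.job_done())"
```

```text
the job is handed in; nothing more can be done
None
```

I handed the job in at about 63 s. All four jaws lie flat in the tote with holes up, the countersink is clamped tight in the chuck with the sleeve turned to its far stop, and the bolt is still in the tray. The hand-in returned no verdict.

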